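# Clamp a book for spine repair in a ratchet book press

## Robot

A 7-joint arm with a two-finger parallel gripper is mounted at the origin on the work surface. World frame = base frame: x ahead of the robot, y to its left, z up, the work surface at z = 0. Lengths are in m, angles in degrees, forces in N, time in s.
With the tool pointing down it reaches from about 0.4 to 0.85 m from the base axis. Payload 10.4 kg.
Tool frame: the origin (TCP) lies between the finger pads; the fingertips stand robot.tip_reach ahead of it and the grasp point (between the pads) lies 11 mm behind it (robot.tip_reach is the distance from the TCP to the fingertips, in m); z points along the fingers, y is the direction in which the jaws open and shut (so a half turn about z gives the same grasp; the last joint's range is limited). The gripper opens to 85 mm and grips with 20 to 120 N. Pads are 22 mm wide; open, the fingers measure 114 mm over their backs; the gripper's body (76 mm by 85 mm) begins 54 mm behind the grasp point. The pads swing forward as they close: fully open they stand 13 mm farther back than shut.
Start: joints at [70.096, 19.034, -3.707, 83.658, 1.238, 77.344, -5.071], TCP at [0.199, -0.592, 0.239] pointing down, gripper open.
Joint ranges: [-148.97, 148.97], [-28.65, 121.19], [-84.17, 76.75], [9.2, 138.47], [-72.65, 252.65], [3.7, 117.97], [-149.18, 149.18]. Speed limits (degrees/s): [127.2, 127.2, 159.86, 159.86, 180, 180, 180].

## Interface

Orientations are given as a 3x3 rotation matrix whose columns are the frame's x, y, z axes.
In Python, from cell import robot gives the robot as it stands.
- The arm moves only by the tool drive_tool, never from a script. Its argument "commands" is one flat list of numbers, 7 for each row, row after row: the shift along the tool's x, y, z in mm, then the turn, a rotation vector about the tool's x, y, z in rad, then the finger opening in mm, from 0 to 85.4. In form: [x, y, z, ax, ay, az, claw, x, y, z, ax, ay, az, claw, ...]. A call has 1 to 8 rows; each row is the pose to reach, as a shift and turn from the pose measured when the call began, along the tool's axes at that moment; what a row does not reach only later rows make up. A row lasts 1/12 s, in which the tool goes at most 41.7 mm and 7.16 degrees, less where a joint would pass 70% of its speed; a pose out of reach is approached as far as the arm can. A call with a gripper value outside its range is refused whole. The fingers move at their own pace and stop on an object; the grip force is fixed at half the most. Time passes only in rows, so rows that repeat a pose let the fingers close. It gives the time, the measured TCP pose, the force and the opening at its end, in the units of the state.
- robot.state(): the state, without advancing time (a new reading comes with each control period).
- robot.read_camera(name): name is "side" or "top" or "wrist"; returns a dict with "img" (400x640x3 uint8, red, green, blue), "z_map" (400x640 float32, m along the optical axis (not along the pixel's ray), 0 where there is no reading), "fx", "fy", "cx", "cy" (pixels), "view" (4x4, takes a point from world to camera coordinates); the wrist camera has in their place "hand_eye" (4x4, takes a point from camera to tool coordinates, whose origin is the TCP and whose axes are the flange's). Camera axes: x right, y down, z forward; pixel columns grow to the right and rows downward; lengths in m; the calibration is good to about 2 mm. The wrist camera is an equidistant fisheye: a pixel r from the principal point sees the ray r / f radians off the axis. A picture is of the moment at which its call begins: read the wrist's pose just before it.
- robot.sign_off(): hands the job in, once; it reports no verdict.
The state is a dict: "t": time; "joint_positions": joint angles; "qd": joint speeds; "tau": joint torques, N m; "tool_pos": TCP position; "ee_rot": TCP orientation; "wrist_force": force on the tool from outside, world axes, zero at the start; "wrist_torque": the same for the moment, N m; "opening": finger opening in m.
Only numpy, scipy, OpenCV 4.12 (cv2) and the standard library are available. Lean on these libraries where they do the work, as an engineer would, in place of code of your own. Each camera call takes 0.05 s, during which the arm holds its last target.

## Task

Clamp the thick book in the book press for a spine repair: stand it on the bed between the sprung pad and the fence, spine up and about midway along the jaws, and let go of it. Then turn the knob clockwise until the pad has just pressed the book up against the fence, carry on for exactly two more clicks of the ratchet, and leave the knob resting on its pawl. The book must end up snugly held and square to the jaws, never crushed, and the other things on the table stay where they are.

Things in the scene. Friction and masses are not known exactly. Their poses are not given: they have to be found in the camera images.
- press: Ratchet book press, screwed down; grey steel base plate 190 (x) by 300 (y) by 12 mm thick. Origin at the centre of its underside. It clamps along its own y: at the -y end a grey gear housing (124 by 102 mm, top 57 mm above the origin) carries ratchet wheel, pawl and knob; a sliding jaw with a sprung wooden pad moves from it towards +y; at +y a wooden-faced fence is bolted to the bed.
- bed (a point): Point on the press's bed where the book is to stand, 20 mm on the +y side of the press's origin and 12 mm above it; axes as the press's. Jaw, pad and fence are 150 mm long along x, centred here, and 48 mm high over the bed. The fence's face lies 20 to 32.5 mm on the +y side of this point (not the same every day); at the start the opening is 8 to 25 mm wider than the thick book.
- jaw: The sliding jaw: an aluminium bar 150 mm long (x), 14 mm thick (y), 48 mm high, with a wooden pad (10 mm thick, same length and height) on springs in front. Origin midway along its back, at bed height; axes as the press's. The pad's clamping face is 38 mm on the +y side of the origin, until pressed in: 2 N per mm, 13 mm at most. The jaw moves 4.2 mm per tooth (pinion radius 8 mm).
- knob_grip (a point): Point on the knob's upright axis, inside its bar grip, 94 mm above the press's origin and 95 mm on its -y side. The bar is black, 60 mm long (its own x axis), 16 mm wide (its own y), 30 mm tall (18 mm below this point to 12 mm above it). Below it is the toothed steel ratchet wheel, 68 mm across, its top 28 mm under this point. Clockwise from above winds the jaw to the fence.
- wheel (a joint): Angle of knob and ratchet wheel, rad, growing clockwise from above; 12 teeth, a click every 0.524 rad. It rests on the pawl at about 0.01 + 0.524 n and starts at n = 0 or 1. It clicks when turned 0 to 0.03 rad past the next rest angle, then falls back onto the pawl when let go. The pawl stops it from turning back.
- pawl_nose (a point): Nose of the sprung pawl, at the edge of the ratchet wheel, 30 mm from the knob's axis on the press's -y side. Turning the knob clockwise takes 0.03 to 0.08 N m, rising by about 0.09 N m per rad along each tooth and dropping at the click (read standing still it can be 0.02 lower); pushing the book along the bed adds up to 0.02 N m; once the book is against the fence the torque rises by 0.13 N m for every rad turned.
- pawl (a joint): Angle of the sprung steel pawl, rad. About 0 when its nose is seated at the root of a tooth, rising to 0.17 as it rides up a tooth; it snaps back to 0 at the click.
- book: The thick book: a hard-cover book 150 mm long (x), 30 mm thick (y) and 105 mm high (z) as it stands, on its fore edge with the spine up; about 0.2 kg. Origin at the centre of its underside, z up. It starts standing free on the table.
- slim_book: The slim book: the same cover, length and height, but 18 mm thick, also standing spine up. Origin at the centre of its underside. To be left alone.
- jar1: Paint jar with white lid, 48 mm across, 75 mm high; origin under its centre. To be left alone.
- jar2: Paint jar with white lid, 48 mm across, 75 mm high; origin under its centre. To be left alone.
- tape: Roll of tape lying flat, 90 mm across, 24 mm high; origin under its centre. To be left alone.
- glue: White glue bottle, 52 mm across, 130 mm high; origin under its centre. To be left alone.
- pencil_cup: White cup 82 mm across full of coloured pencils, 190 mm high in all; origin under its centre. To be left alone.
- bowls: Stack of three lilac bowls, 100 mm across, 90 mm high; origin under its centre. To be left alone.
- brush: Glue brush lying on the table, 170 mm long along its x; origin at the middle of its underside. To be left alone.

How it is judged:
By the outcome, as a careful person would: the job done as asked, in the order asked, and still so for the second after the job is handed in, with the robot touching nothing.
It also fails if it takes over 72 s, if anything falls off the work surface, if the arm or the gripper's body presses on something with over 40 N, if the wrist force passes 120 N, or if a joint passes its speed limit or range.

## Working session

There is one attempt and no reset: what is moved stays moved. The work goes in short steps, Python scripts to look and compute and a tool call to move; the robot and the scene stay as the last step left them, time stands still between calls to the robot, and variables do not carry over. Pictures are saved under pics/ and viewed, and the job is handed in when it is done.

Besides the shell and the picture viewer there is one more tool, called by a JSON object that holds its "op" and its "data", one argument or row to a line. drive_tool: Moves the arm, as the interface text tells. Its arguments: {"type":"object","properties":{"commands":{"type":"array"}},"required":["commands"]}

```bash
ls; mkdir -p pics
cat > h.py <<'E'
import numpy as np, cv2
from cell import robot
def save(name,img): cv2.imwrite('pics/'+name,cv2.cvtColor(img,cv2.COLOR_RGB2BGR))
E
python3 - <<'E'
from h import *
s=robot.state()
for k in s: print(k,np.round(s[k],4).tolist())
print(robot.tip_reach)
for n in('side','top','wrist'):
    c=robot.read_camera(n); save(n+'0.png',c['img']); np.savez('pics/%s0.npz'%n,**c)
    print(n,c['fx'],c['fy'],c['cx'],c['cy']); print(np.round(c.get('view',c.get('hand_eye')),4).tolist())
E
```

```text
pics
t 0.0
joint_positions [70.0947, 19.0716, -3.7064, 83.7053, 1.2379, 77.344, -5.0698]
qd [0.0513, -0.1232, 0.04, -0.0323, -0.0004, 0.0132, 0.0649]
tau [0.0004, -62.543, 0.0496, -39.1594, 0.0163, 0.0099, -0.0]
tool_pos [0.1993, -0.592, 0.2385]
ee_rot [[0.9477, 0.3192, -0.0005], [0.3192, -0.9477, 0.0013], [-0.0001, -0.0014, -1.0]]
wrist_force [0.459, 0.579, 0.1517]
wrist_torque [-0.009, -0.0164, -0.0449]
opening 0.0854
0.008
side 519.263360345339 519.263360345339 311.6924792917501 200.75256873771912
[[-0.9927, -0.1194, -0.0138, 0.6135], [-0.0535, 0.5415, -0.839, 0.0765], [0.1077, -0.8321, -0.544, 1.5463], [0.0, 0.0, 0.0, 1.0]]
top 396.0256447105499 396.0256447105499 324.19612431917864 203.7253814643639
[[-0.0057, -0.9998, -0.0168, 0.044], [-0.9932, 0.0077, -0.1165, 0.6054], [0.1166, 0.016, -0.993, 1.0861], [0.0, 0.0, 0.0, 1.0]]
wrist 309.70691628693146 309.70691628693146 322.0526035884865 197.3081761394143
[[0.0005, -0.9607, -0.2777, 0.0704], [1.0, 0.0003, 0.0005, 0.0001], [-0.0004, -0.2777, 0.9607, -0.135], [0.0, 0.0, 0.0, 1.0]]
```

View pics/side0.png

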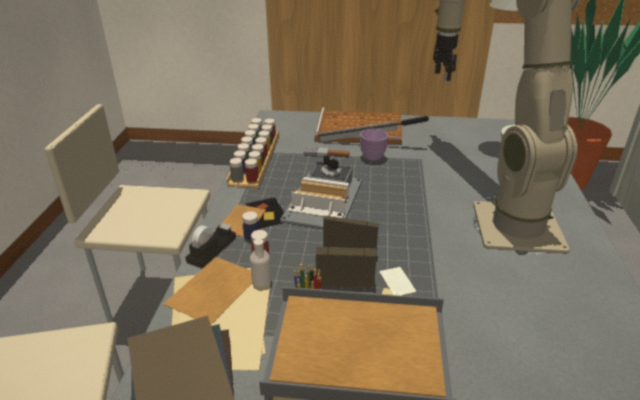

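View pics/top0.png

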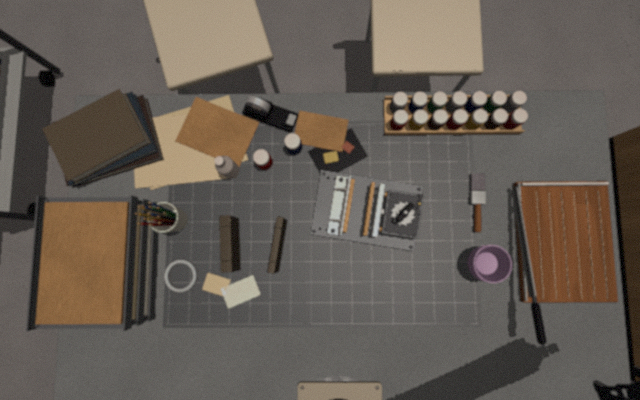

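View pics/wrist0.png

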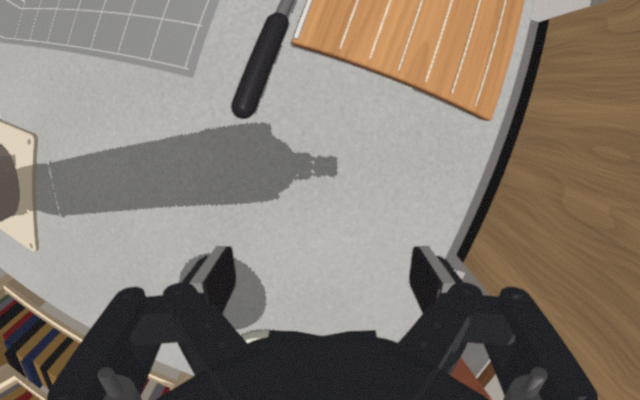

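The top view shows the thick book around (229,243), the slim book at (277,244), the press at (368,210) with its fence on the left (world +y) and its knob at (403,213). Next I'll enlarge the view and measure.

```bash
cat >> h.py <<'E'
def world(c,u,v,z=None):
    V=np.array(c['view']);R=V[:3,:3];t=V[:3,3]
    o=-R.T@t
    u=np.asarray(u,float);v=np.asarray(v,float)
    d=np.stack([(u-c['cx'])/c['fx'],(v-c['cy'])/c['fy'],np.ones_like(u)],-1)
    if z is None:
        zz=c['z_map'][np.round(v).astype(int),np.round(u).astype(int)]
        return (d*zz[...,None]-t)@R
    dw=d@R
    return o+dw*((z-o[2])/dw[...,2])[...,None]
E
python3 - <<'E'
from h import *
c=dict(np.load('pics/top0.npz'))
im=c['img'][150:300,200:440]
save('topz.png',cv2.resize(im,None,fx=3.3,fy=3.3,interpolation=cv2.INTER_CUBIC))
u,v=np.meshgrid(np.arange(640),np.arange(400)); P=world(c,u,v)
H=P[...,2]
for name,(x0,x1,y0,y1) in dict(book=(212,245,208,278),slim=(262,290,208,278)).items():
    m=np.zeros(H.shape,np.uint8); m[y0:y1,x0:x1]=(H[y0:y1,x0:x1]>0.08)
    p=world(c,*[a.astype(float) for a in np.nonzero(m)[::-1]],z=0.105)
    r=cv2.minAreaRect(p[:,:2].astype(np.float32)*1000)
    print(name,m.sum(),r, np.percentile(H[m>0],[5,50,95]))
# heights along press
for v0 in (205,212,220):
    print(v0,np.round(H[v0,312:428:2]*1000).astype(int).tolist())
E
```

```text
book 770 ((497.3445739746094, 289.2452392578125), (63.747745513916016, 151.05128479003906), 88.07823181152344) [0.08881728 0.10600849 0.1093867 ]
slim 466 ((491.43487548828125, 164.34494018554688), (49.965065002441406, 150.84202575683594), 70.29312896728516) [0.08870343 0.10562518 0.10955125]
205 [1, -1, 20, 12, 12, 14, 14, 15, 16, 12, 16, 13, 18, 16, 16, 16, 16, 61, 60, 61, 14, 15, 9, 13, 11, 12, 14, 11, 60, 64, 7, 16, 41, 60, 56, 13, 22, 56, 58, 56, 58, 63, 68, 64, 67, 67, 66, 65, 106, 100, 109, 110, 59, 65, 65, 55, -3, 1]
212 [-1, 14, 13, 9, 14, 17, 12, 14, 14, 13, 19, 19, 1150, 19, 22, 23, 61, 59, 61, 14, 16, 12, 10, 14, 11, 13, 12, 34, 61, 63, 16, 15, 58, 63, 64, 41, 44, 59, 54, 56, 61, 68, 69, 68, 77, 107, 107, 107, 107, 69, 68, 68, 67, 55, 57, 4, 1, 2]
220 [-2, 14, 11, 15, 11, 16, 16, 15, 13, 14, 28, 36, 43, 47, 54, 52, 59, 62, 65, 13, 13, 13, 10, 14, 13, 11, 11, 60, 61, 12, 13, 46, 57, 59, 10, 23, 59, 52, 58, 60, 59, 65, 83, 102, 106, 107, 66, 66, 66, 65, 56, 59, 57, 56, 55, 3, 0, -1]
```

View pics/topz.png

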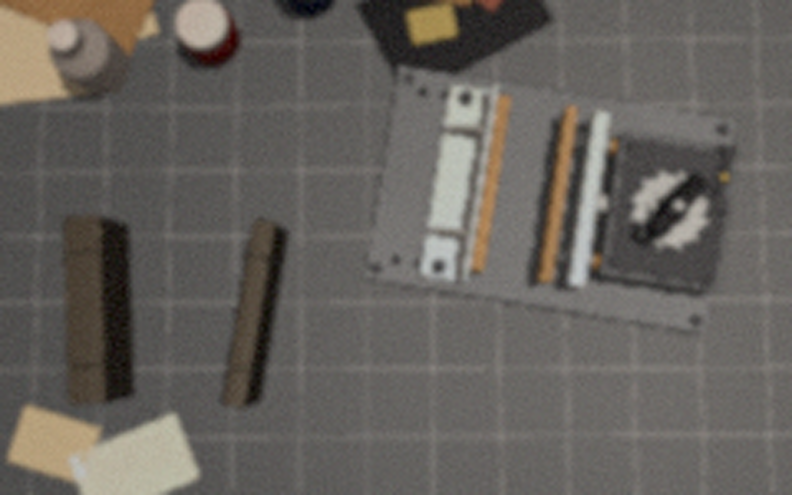

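Run:
```python
from h import *
c=dict(np.load('pics/top0.npz'))
img=c['img'].astype(int); hsv=cv2.cvtColor(c['img'],cv2.COLOR_RGB2HSV)
u,v=np.meshgrid(np.arange(640),np.arange(400)); P=world(c,u,v);H=P[...,2]
def rect(m,z):
    n,l,st,_=cv2.connectedComponentsWithStats(m.astype(np.uint8))
    k=1+np.argmax(st[1:,4]); ct=cv2.findContours((l==k).astype(np.uint8),0,1)[0][0][:,0].astype(float)
    p=world(c,ct[:,0],ct[:,1],z=z)[:,:2]*1000
    r=cv2.minAreaRect(p.astype(np.float32)); b=cv2.boxPoints(r)
    e=b[1]-b[0];f=b[2]-b[1]; g=e if np.hypot(*e)>np.hypot(*f) else f
    print('  area',st[k,4],'ctr',np.round(r[0],1),'size',np.round(r[1],1),'long-axis deg',round(np.degrees(np.arctan2(g[1],g[0])),2),'pix',st[k,:4])
    return l==k
def box(x0,x1,y0,y1):
    m=np.zeros(H.shape,bool); m[y0:y1,x0:x1]=1; return m
val=hsv[...,2]
print('val row book',val[243,212:250].tolist()); print('slim',val[243,262:295].tolist())
b=box(212,248,208,280)
for th in(55,65): 
    print('book',th);rect(b&(val>th)&(H>0.09),.105)
    print('slim',th);rect(box(260,292,208,280)&(val>th)&(H>0.09),.105)
# press
org=(hsv[...,0]<22)&(hsv[...,1]>90)&(val>90)
print('fence');f=rect(org&box(335,360,170,240),.060)
print('pad');rect(org&box(360,378,170,240),.060)
mn=img.min(-1)
print('jaw');rect((mn>150)&box(368,388,170,240),.060)
print('base: plate z=.012')
d=img[...,:].mean(-1)
knob=(val<50)&box(388,420,195,230)&(H>0.085)
print('knob');rect(knob,.106)
knob=box(388,420,195,230)&(H>0.09)
print('knob by height');rect(knob,.106)
print('housing top');rect((H>0.048)&(H<.2)&box(379,425,180,245),.057)
wh=(mn>110)&box(388,420,195,230); print('wheel');rect(wh|knob,.066)
```

```text
val row book [89, 82, 82, 86, 84, 81, 87, 78, 74, 70, 70, 70, 77, 75, 73, 78, 76, 79, 62, 45, 31, 24, 23, 28, 34, 31, 32, 51, 72, 83, 84, 85, 87, 85, 85, 88, 84, 96]
slim [93, 95, 92, 94, 95, 91, 97, 91, 81, 75, 71, 78, 75, 88, 90, 88, 75, 48, 35, 23, 30, 63, 88, 99, 97, 97, 96, 98, 105, 109, 102, 98, 97]
book 55
  area 625 ctr [495.9 301.2] size [147.9  32. ] long-axis deg 1.25 pix [219 215  13  57]
slim 55
  area 380 ctr [491.5 168.3] size [ 17.8 149.5] long-axis deg -9.11 pix [268 216  16  58]
book 65
  area 577 ctr [495.9 301.2] size [147.9  32. ] long-axis deg 1.25 pix [219 215  13  57]
slim 65
  area 358 ctr [491.6 168.7] size [ 17.4 149.4] long-axis deg -9.57 pix [268 216  16  58]
fence
  area 174 ctr [599.2 -27.6] size [  9.4 147.5] long-axis deg -9.57 pix [343 179  12  53]
pad
  area 225 ctr [589.1 -83.5] size [ 12.5 149.5] long-axis deg -9.57 pix [363 182  12  54]
jaw
  area 232 ctr [ 584.7 -112.4] size [ 16.5 146.2] long-axis deg -9.87 pix [373 184  12  53]
base: plate z=.012
knob
  area 88 ctr [ 574.5 -172.3] size [14.1 59. ] long-axis deg -42.56 pix [396 203  18  19]
knob by height
  area 148 ctr [ 574.1 -174.3] size [16.7 61.2] long-axis deg -41.57 pix [396 202  19  20]
housing top
  area 1654 ctr [ 574.1 -176.5] size [103.3 124.9] long-axis deg -8.74 pix [382 190  42  49]
wheel
  area 369 ctr [ 575.  -175.1] size [63.4 60.5] long-axis deg 89.55 pix [391 202  24  23]
```

```bash
cat >> h.py <<'E'
from scipy.spatial.transform import Rotation as Ro
def to(x,y,z,yaw,T=None):
    """x,y,z mm of TCP, tool x axis yaw deg, tool down; prints shift/turn in tool axes"""
    s=robot.state(); p=np.array(s['tool_pos'])*1000; R=np.array(s['ee_rot'])
    a=np.radians(yaw); Rt=np.array([[np.cos(a),np.sin(a),0],[np.sin(a),-np.cos(a),0],[0,0,-1]])
    d=R.T@(np.array([x,y,z])-p); w=Ro.from_matrix(R.T@Rt).as_rotvec()
    print('pos',np.round(p,1),'yaw',round(np.degrees(np.arctan2(R[1,0],R[0,0])),2),'shift',np.round(d,1),'|d|',round(np.linalg.norm(d),1),'rot',np.round(w,4),'deg',round(np.degrees(np.linalg.norm(w)),1),'t',s['t'],'F',np.round(s['wrist_force'],1),'open',round(s['opening']*1000,1))
E
python3 -c "
from h import *
to(400,-350,280,1); to(520,-100,260,1)"
```

```text
pos [ 199.4 -592.1  238.7] yaw 18.61 shift [ 267.4 -165.4  -41.1] |d| 317.1 rot [-1.000e-03  2.000e-04  3.074e-01] deg 17.6 t 0.15 F [ 0.3  0.4 -0.6] open 85.5
pos [ 199.4 -592.1  238.7] yaw 18.61 shift [ 460.9 -364.   -20.9] |d| 587.7 rot [-1.000e-03  2.000e-04  3.074e-01] deg 17.6 t 0.15 F [ 0.3  0.4 -0.6] open 85.5
```

{"op": "drive_tool", "data": {
  "commands": [30, -18, -5, 0, 0, 0.05, 85, 63, -39, -10, 0, 0, 0.1, 85, 97, -60, -15, 0, 0, 0.15, 85, 131, -81, -20, 0, 0, 0.2, 85, 165, -102, -25, 0, 0, 0.25, 85, 199, -123, -30, 0, 0, 0.3, 85, 233, -144, -35, 0, 0, 0.307, 85, 267, -165, -41, 0, 0, 0.307, 85]
}}

```text
t: 0.82
tool_pos: [0.4005, -0.3487, 0.2799]
ee_rot: [[1.0, 0.017, -0.001], [0.017, -1.0, 0.001], [-0.001, -0.001, -1.0]]
wrist_force: [1.1, -0.6, 0.1]
opening: 0.0849
```

```bash
python3 -c "
from h import *
to(520,-100,260,1)"
```

```text
pos [ 400.5 -348.7  279.9] yaw 0.97 shift [ 123.7 -246.6   20.1] |d| 276.6 rot [-0.001   0.0007 -0.0004] deg 0.1 t 0.8167 F [ 1.1 -0.6  0.1] open 84.9
```

{"op": "drive_tool", "data": {
  "commands": [18, -36, 3, 0, 0, 0, 85, 36, -72, 6, 0, 0, 0, 85, 54, -107, 9, 0, 0, 0, 85, 71, -142, 12, 0, 0, 0, 85, 88, -177, 15, 0, 0, 0, 85, 106, -212, 18, 0, 0, 0, 85, 124, -246, 20, 0, 0, 0, 85, 124, -246, 20, 0, 0, 0, 85]
}}

```text
t: 1.48
tool_pos: [0.5223, -0.092, 0.2597]
ee_rot: [[1.0, 0.027, -0.0], [0.027, -1.0, 0.004], [-0.0, -0.004, -1.0]]
wrist_force: [-0.3, 1.1, 0.8]
opening: 0.0851
```

Run:
```python
from h import *
s=robot.state(); c=robot.read_camera('wrist'); s2=robot.state(); 
print(np.round(s['tool_pos'],4),np.round(s2['tool_pos'],4),s2['t'])
np.savez('pics/wrist1.npz',p=s2['tool_pos'],R=s2['ee_rot'],**c); save('wrist1.png',c['img'])
to(520,-100,260,1)
```

```text
[ 0.5223 -0.092   0.2597] [ 0.5213 -0.0959  0.2597] 1.5333
pos [521.3 -95.9 259.7] yaw 1.39 shift [-1.4  4.1 -0.3] |d| 4.3 rot [-0.0027  0.001   0.0069] deg 0.4 t 1.5333 F [-0.7 -0.6  0.5] open 84.6
```

View pics/wrist1.png

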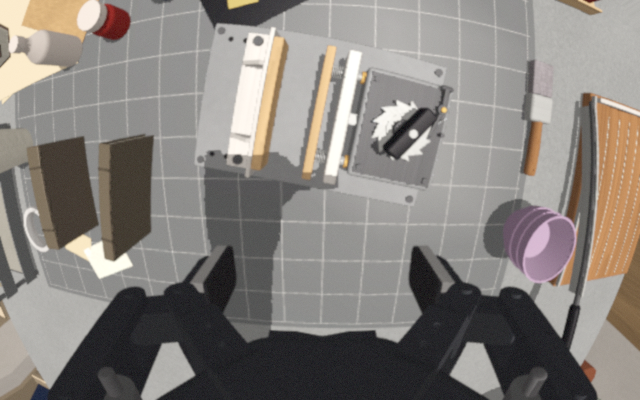

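The wrist view shows the whole press: fence wood at (270,100), pad at (320,112), jaw bar at (343,117) and knob at (412,133). The arm was still settling, so I'll retake it.

```bash
cat >> h.py <<'E'
def wshot(name):
    for i in range(2):
        s=robot.state(); c=robot.read_camera('wrist')
    c['p']=np.array(s['tool_pos']);c['R']=np.array(s['ee_rot'])
    np.savez('pics/%s.npz'%name,**c); save(name+'.png',c['img']); return c
def wray(c,u,v):
    dx=(np.asarray(u,float)-c['cx']);dy=(np.asarray(v,float)-c['cy']);r=np.hypot(dx,dy)+1e-9;th=r/c['fx']
    d=np.stack([np.sin(th)*dx/r,np.sin(th)*dy/r,np.cos(th)],-1)
    M=c['hand_eye']; o=c['R']@M[:3,3]+c['p']; return o,d@M[:3,:3].T@c['R'].T
def wplane(c,u,v,z):
    o,d=wray(c,u,v); return (o+d*((z-o[2])/d[...,2])[...,None])*1000
E
python3 - <<'E'
from h import *
c=wshot('wrist2'); print(c['p'],robot.state()['tool_pos'],np.round(robot.state()['qd'],2))
im=c['img'][15:215,190:460]; save('w2z.png',cv2.resize(im,None,fx=2.9,fy=2.9,interpolation=cv2.INTER_CUBIC))
E
```

```text
[ 0.52053725 -0.09885982  0.25973825] [ 0.5201089  -0.10072894  0.25979485] [ 1.43 -0.43  1.38  0.11  0.17  0.03  0.22]
```

View pics/w2z.png

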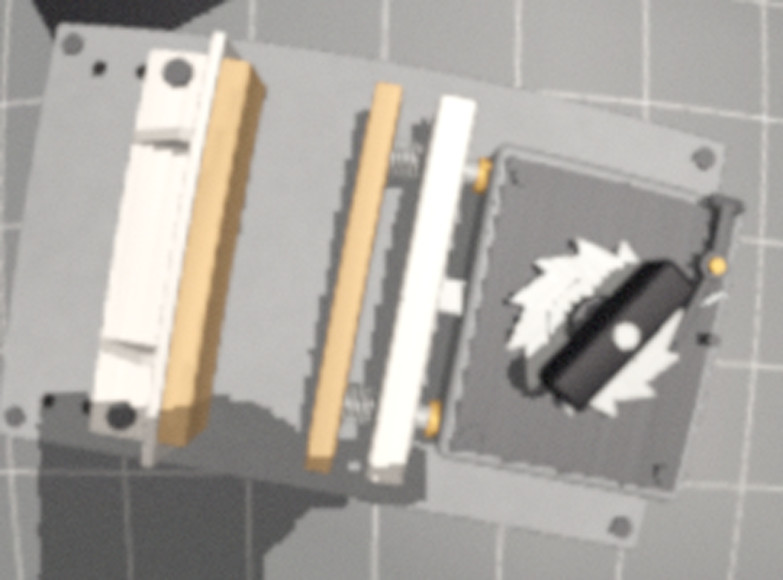

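Run:
```python
from h import *
c=dict(np.load('pics/wrist2.npz')); hsv=cv2.cvtColor(c['img'],cv2.COLOR_RGB2HSV).astype(int)
for v in (60,90,120): print(v,'H',hsv[v,240:350,0].tolist(),'\nS',hsv[v,240:350,1].tolist(),'\nV',hsv[v,240:350,2].tolist())
```

```text
60 H [17, 18, 16, 18, 15, 16, 17, 18, 16, 15, 17, 14, 17, 16, 17, 14, 16, 18, 23, 21, 19, 17, 18, 18, 18, 18, 18, 18, 18, 18, 18, 17, 17, 17, 17, 17, 16, 17, 15, 17, 15, 15, 20, 24, 23, 23, 23, 15, 23, 20, 15, 30, 15, 23, 12, 15, 12, 18, 6, 18, 15, 12, 12, 8, 24, 18, 12, 8, 15, 24, 8, 18, 15, 30, 10, 13, 17, 18, 18, 18, 18, 18, 18, 18, 18, 17, 17, 16, 12, 23, 20, 30, 0, 30, 45, 15, 15, 8, 15, 20, 23, 30, 0, 0, 0, 0, 0, 0, 0, 0] 
S [16, 17, 18, 17, 19, 20, 17, 18, 18, 17, 17, 17, 16, 16, 17, 16, 16, 15, 12, 13, 18, 56, 86, 89, 90, 89, 90, 93, 89, 91, 92, 96, 104, 107, 107, 109, 105, 91, 51, 20, 8, 5, 4, 7, 5, 5, 5, 5, 5, 4, 5, 4, 8, 5, 7, 5, 7, 7, 7, 7, 5, 7, 7, 5, 7, 7, 7, 5, 5, 7, 6, 8, 4, 4, 7, 42, 86, 90, 87, 88, 88, 89, 86, 87, 87, 90, 55, 15, 7, 5, 4, 3, 4, 4, 4, 4, 9, 9, 14, 16, 10, 4, 0, 0, 0, 0, 0, 0, 0, 0] 
V [219, 219, 216, 219, 218, 217, 215, 215, 215, 214, 213, 221, 229, 234, 236, 237, 235, 248, 255, 255, 237, 223, 236, 240, 237, 235, 235, 237, 240, 240, 233, 209, 166, 146, 145, 145, 153, 154, 164, 179, 187, 189, 189, 190, 189, 189, 191, 191, 191, 190, 191, 190, 191, 190,
[... 2351 characters left out ...]
, 90, 90, 89, 91, 89, 90, 89, 72, 22, 7, 7, 6, 7, 5, 6, 4, 2, 4, 9, 13, 15, 13, 11, 4, 3, 4, 3, 2, 2, 2, 2, 3, 9, 10, 10, 8, 8, 8, 8, 8, 7, 8, 10] 
V [255, 255, 255, 255, 254, 247, 249, 252, 252, 241, 228, 232, 238, 242, 245, 246, 249, 250, 250, 246, 228, 181, 147, 146, 144, 149, 151, 165, 181, 187, 191, 192, 191, 191, 189, 190, 191, 191, 192, 192, 192, 193, 193, 193, 193, 191, 192, 191, 193, 191, 193, 192, 192, 191, 191, 191, 192, 192, 189, 175, 136, 121, 118, 128, 168, 207, 233, 239, 241, 242, 244, 247, 245, 231, 197, 183, 190, 193, 183, 155, 140, 128, 120, 116, 118, 120, 138, 185, 231, 255, 255, 255, 255, 255, 255, 255, 255, 255, 255, 250, 235, 234, 245, 249, 251, 253, 253, 250, 233, 172]
```

```bash
cat > press.py <<'E'
from h import *
def cross(a,th,up=True):
    a=a.astype(float); s=(a[:-1]<th)&(a[1:]>=th) if up else (a[:-1]>=th)&(a[1:]<th)
    i=np.nonzero(s)[0]
    return i+(th-a[i])/(a[i+1]-a[i])
def fit(pts):
    p=np.array(pts)[:,:2]
    for _ in range(3):
        vx,vy,x0,y0=cv2.fitLine(p.astype(np.float32),cv2.DIST_HUBER,0,.01,.01).ravel().astype(float)
        if vx<0: vx,vy=-vx,-vy
        n=np.array([-vy,vx]); r=(p-[x0,y0])@n; p=p[abs(r)<1.5]
    return np.degrees(np.arctan2(vy,vx)),np.array([x0,y0]),n,r.std()
E
python3 - <<'E'
from press import *
c=dict(np.load('pics/wrist2.npz')); hsv=cv2.cvtColor(c['img'],cv2.COLOR_RGB2HSV).astype(int)
E={k:[] for k in('fback','fface','pface','pback')}
for v in range(48,150):
    S=cv2.GaussianBlur(hsv[v:v+1,:,1].astype(np.float32),(3,1),0)[0];V=hsv[v,:,2]
    S=S[230:335];V=V[230:335]
    up=cross(S,50);dn=cross(S,50,False)
    if len(up)!=2 or len(dn)!=2: continue
    a,b=int(up[0]),int(dn[0])
    f=cross(V[a+3:b+2],195,False)
    E['fback'].append((up[0]+230,v)); 
    if len(f): E['fface'].append((f[0]+a+3+230,v))
    E['pface'].append((up[1]+230,v));E['pback'].append((dn[1]+230,v))
L={}
for k in E:
    e=np.array(E[k]); P=wplane(c,e[:,0],e[:,1],.060); L[k]=fit(P); print(k,len(e),'deg',round(L[k][0],2),'pt',np.round(L[k][1],1),'rms',round(L[k][3],2))
# distances along mean normal
a=np.radians(np.mean([L[k][0] for k in L])); n=np.array([-np.sin(a),np.cos(a)]); xd=np.array([np.cos(a),np.sin(a)])
print('yaw',np.degrees(a)); q={k:L[k][1]@n for k in L}; print({k:round(float(v),2) for k,v in q.items()},'opening',q['fface']-q['pface'],'pad th',q['pface']-q['pback'],'fence th',q['fback']-q['fface'])
# ends of pad / fence (x extents)
for k in('pface','fface'):
    pass
# knob via black blob at z=.106, in wrist view
blk=(hsv[...,2]<70).astype(np.uint8); m=np.zeros_like(blk); m[100:165,375:445]=blk[100:165,375:445]
m=cv2.morphologyEx(m,cv2.MORPH_OPEN,np.ones((5,5)))
n_,l,st,ce=cv2.connectedComponentsWithStats(m);k=1+np.argmax(st[1:,4]);print(st[k])
ct=cv2.findContours((l==k).astype(np.uint8),0,1)[0][0][:,0]
P=wplane(c,ct[:,0],ct[:,1],.100)[:,:2]; print('knob',cv2.minAreaRect(P.astype(np.float32)))
# white centre dot of the knob
dot=(412,131)
sub=hsv[115:145,398:428,2]; 
yy,xx=np.nonzero((hsv[...,2]>120)&(hsv[...,1]<40)&(cv2.GaussianBlur(blk*1.0,(15,15),0)>.35)); s=(abs(xx-410)<10)&(abs(yy-131)<10); 
if s.any(): print('dot px',xx[s].mean(),yy[s].mean(),s.sum(),wplane(c,xx[s].mean(),yy[s].mean(),.106))
E
```

```text
fback 102 deg -9.59 pt [603.6 -23.4] rms 0.08
fface 102 deg -9.54 pt [603.3 -35.1] rms 0.16
pface 102 deg -9.63 pt [596.2 -80.6] rms 0.17
pback 102 deg -9.54 pt [599.7 -92.7] rms 0.2
yaw -9.575993590527638
{'fback': 77.34, 'fface': 65.73, 'pface': 19.71, 'pback': 8.37} opening 46.02807619333734 pad th 11.340610596232152 fence th 11.608182994637275
[377 106  40  43 388]
knob ((579.1534423828125, -167.97006225585938), (9.71374225616455, 56.74995040893555), 49.6999397277832)
```

Run:
```python
from press import *
c=dict(np.load('pics/wrist2.npz'))
f=lambda x,y,z:np.round(wplane(c,190+x/2.9,15+y/2.9,z)[:2],1)
print('dot',f(627,335,.106),'pad ends',f(388,84,.06),f(320,459,.06),'jaw ends',f(458,97,.06),f(388,468,.06),'fence top ends',f(240,62,.06),f(178,443,.06))
print('plate corners',f(60,25,.012),f(722,146,.012),f(636,546,.012),f(3,430,.012))
print('housing',f(505,150,.057),f(740,200,.057),f(672,496,.057),f(443,452,.057))
print('knob ends',f(672,275,.106),f(560,392,.106))
to(496,301,230,1)
```

```text
dot [ 575.1 -177.6] pad ends [663.4 -97.7] [521.1 -74.8] jaw ends [ 659.3 -123.4] [ 518.1 -100.8] fence top ends [672.4 -42.8] [526.7 -19.7]
plate corners [707.4  47. ] [ 657.6 -244.3] [ 474.3 -215.8] [523.5  75.6]
housing [ 640.2 -141.6] [ 629.1 -235.3] [ 509.3 -215.1] [ 524.2 -121.8]
knob ends [ 596.  -192.1] [ 555.1 -156. ]
pos [ 520.1 -100.7  259.8] yaw 1.01 shift [ -17.  -402.1   30.2] |d| 403.6 rot [-0.0009  0.0014  0.0001] deg 0.1 t 1.6333 F [ 0.5 -0.9  0.4] open 85.2
```

{"op": "drive_tool", "data": {
  "commands": [-1, -20, 0, 0, 0, 0, 85, -3, -60, 2, 0, 0, 0, 85, -5, -100, 4, 0, 0, 0, 85, -7, -140, 6, 0, 0, 0, 85, -9, -180, 10, 0, 0, 0, 85, -11, -220, 14, 0, 0, 0, 85, -13, -260, 18, 0, 0, 0, 85, -15, -300, 22, 0, 0, 0, 85]
}}

```text
t: 2.3
tool_pos: [0.5, 0.1988, 0.2381]
ee_rot: [[1.0, 0.014, -0.001], [0.014, -1.0, -0.0], [-0.001, 0.0, -1.0]]
wrist_force: [1.1, -0.3, 0.7]
opening: 0.0853
```

```bash
python3 -c "
from h import *
to(497,300,215,1.2)"
```

```text
pos [500.  198.8 238.1] yaw 0.81 shift [  -1.6 -101.3   23.1] |d| 103.9 rot [ 0.      0.0007 -0.0068] deg 0.4 t 2.3 F [ 1.1 -0.3  0.7] open 85.3
```

{"op": "drive_tool", "data": {
  "commands": [-2, -35, 5, 0, 0, -0.007, 85, -2, -65, 12, 0, 0, -0.007, 85, -2, -88, 18, 0, 0, -0.007, 85, -2, -101, 22, 0, 0, -0.007, 85, -2, -101, 23, 0, 0, -0.007, 85, -2, -101, 23, 0, 0, -0.007, 85]
}}

```text
t: 2.8
tool_pos: [0.497, 0.2984, 0.2145]
ee_rot: [[1.0, 0.02, -0.002], [0.02, -1.0, -0.001], [-0.002, 0.001, -1.0]]
wrist_force: [0.3, -1.0, 0.3]
opening: 0.085
```

```bash
python3 -c "
from h import *
wshot('wrist3'); to(497,300,70,1.2)"
```

```text
pos [497.5 297.6 215.1] yaw 1.05 shift [ -0.4  -2.5 145.1] |d| 145.2 rot [ 0.0011  0.0004 -0.0025] deg 0.2 t 2.9 F [0.2 0.3 0.5] open 85.0
```

View pics/wrist3.png

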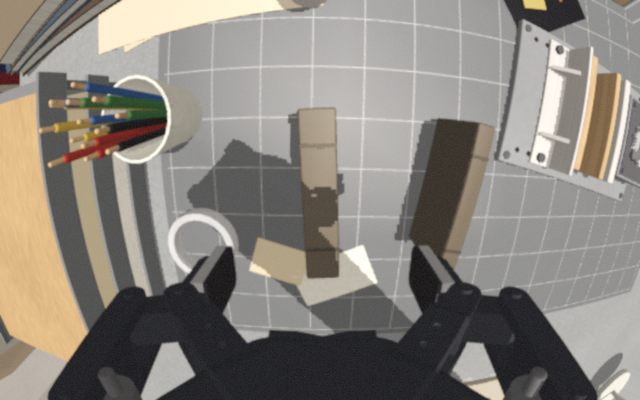

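```bash
python3 -c "
from h import *
c=dict(np.load('pics/wrist3.npz'))
P=wplane(c,np.array([299,335,339,305]),np.array([109,109,276,277]),.105)[:,:2]; print(np.round(P,1),P.mean(0))
m=(P[0]+P[1])/2-(P[2]+P[3])/2; print(np.degrees(np.arctan2(m[1],m[0])),np.hypot(*m),c['p'])
to(497,300,70,1.2)"
```

```text
[[568.5 316.8]
 [568.9 288.7]
 [422.7 280.5]
 [421.  311.5]] [495.2781743  299.36959336]
2.6274455044440375 146.9893629352474 [0.49738169 0.29774143 0.2148611 ]
pos [497.5 297.6 215.1] yaw 1.05 shift [ -0.4  -2.5 145.1] |d| 145.2 rot [ 0.0011  0.0004 -0.0025] deg 0.2 t 2.9 F [0.2 0.3 0.5] open 85.0
```

The top of the thick book spans (299,109) to (339,276) in the wrist view. That gives a centre of about (495.5, 300), which agrees with the top camera. I'll descend now.

{"op": "drive_tool", "data": {
  "commands": [-2, -2, 25, 0, 0, -0.015, 85, -2, -2, 60, 0, 0, -0.015, 85, -2, -2, 95, 0, 0, -0.015, 85, -2, -2, 125, 0, 0, -0.015, 85, -2, -2, 143, 0, 0, -0.015, 85, -2, -2, 145, 0, 0, -0.015, 85, -2, -2, 145, 0, 0, -0.015, 20, -2, -2, 145, 0, 0, -0.015, 20]
}}

```text
t: 3.57
tool_pos: [0.4966, 0.2991, 0.0718]
ee_rot: [[0.999, 0.032, 0.002], [0.032, -0.999, -0.0], [0.002, 0.0, -1.0]]
wrist_force: [0.3, -0.0, 0.8]
opening: 0.0635
```

{"op": "drive_tool", "data": {
  "commands": [0, 0, 0, 0, 0, 0, 20, 0, 0, 0, 0, 0, 0, 20, 0, 0, 0, 0, 0, 0, 20, 0, 0, 0, 0, 0, 0, 20, 0, 0, 0, 0, 0, 0, 20]
}}

```text
t: 3.98
tool_pos: [0.4977, 0.2996, 0.0735]
ee_rot: [[0.999, 0.032, 0.004], [0.032, -0.999, 0.001], [0.004, -0.0, -1.0]]
wrist_force: [-0.2, -1.4, 6.9]
opening: 0.0294
```

```bash
python3 -c "
from h import *
to(497,298,220,1.2)"
```

```text
pos [497.7 299.6  73.5] yaw 1.82 shift [-1.000e-01  1.500e+00 -1.465e+02] |d| 146.5 rot [-0.0004 -0.0043  0.0109] deg 0.7 t 3.9833 F [-0.2 -1.4  6.9] open 29.4
```

{"op": "drive_tool", "data": {
  "commands": [0, 0, -15, 0, 0, 0, 20, 0, 0, -45, 0, -0.002, 0, 20, 0, 0, -80, 0, -0.004, 0, 20, 0, 0, -115, 0, -0.004, 0, 20, 0, 0, -140, 0, -0.004, 0, 20, 0, 0, -147, 0, -0.004, 0, 20, 0, 0, -147, 0, -0.004, 0, 20]
}}

```text
t: 4.57
tool_pos: [0.4978, 0.3001, 0.2226]
ee_rot: [[0.999, 0.032, 0.004], [0.032, -0.999, 0.002], [0.004, -0.002, -1.0]]
wrist_force: [0.5, 0.3, -2.8]
opening: 0.0296
```

```bash
python3 -c "
from h import *
to(595,-56,235,-9.6)"
```

```text
pos [497.8 300.1 222.6] yaw 1.82 shift [ 85.9 358.9 -12.6] |d| 369.3 rot [-0.0021 -0.0037  0.1993] deg 11.4 t 4.5667 F [ 0.5  0.3 -2.8] open 29.6
```

{"op": "drive_tool", "data": {
  "commands": [4, 17, -2, 0, -0.002, 0.02, 20, 13, 53, -3, 0, -0.002, 0.04, 20, 22, 91, -5, 0, -0.003, 0.07, 20, 31, 129, -7, 0, -0.004, 0.1, 20, 40, 167, -9, -0.001, -0.004, 0.13, 20, 49, 205, -10, -0.002, -0.004, 0.16, 20, 58, 243, -11, -0.002, -0.004, 0.199, 20, 67, 281, -12, -0.002, -0.004, 0.199, 20]
}}

```text
t: 5.23
tool_pos: [0.5729, 0.0191, 0.2322]
ee_rot: [[0.986, -0.169, -0.003], [-0.169, -0.986, -0.0], [-0.003, 0.001, -1.0]]
wrist_force: [2.2, 0.1, -2.5]
opening: 0.0295
```

```bash
python3 -c "
from h import *
to(595,-56,235,-9.6)"
```

```text
pos [572.9  19.1 232.2] yaw -9.73 shift [34.5 70.2 -2.8] |d| 78.3 rot [ 0.0009  0.003  -0.0023] deg 0.2 t 5.2333 F [ 2.2  0.1 -2.5] open 29.5
```

{"op": "drive_tool", "data": {
  "commands": [13, 25, -1, 0, 0.001, 0, 20, 24, 48, -2, 0.001, 0.002, 0, 20, 31, 63, -3, 0.001, 0.003, -0.002, 20, 35, 70, -3, 0.001, 0.003, -0.002, 20, 35, 70, -3, 0.001, 0.003, -0.002, 20, 35, 70, -3, 0.001, 0.003, -0.002, 20]
}}

```text
t: 5.73
tool_pos: [0.595, -0.0548, 0.2339]
ee_rot: [[0.986, -0.166, -0.002], [-0.166, -0.986, 0.001], [-0.002, -0.001, -1.0]]
wrist_force: [1.0, 0.5, -2.2]
opening: 0.0291
```

Run:
```python
from h import *
wshot('wrist4'); to(595,-56,130,-9.6)
c=robot.read_camera('top'); np.savez('pics/top4.npz',**c); save('top4.png',cv2.resize(c['img'][150:270,290:440],None,fx=5,fy=5,interpolation=cv2.INTER_CUBIC))
```

```text
pos [595.2 -53.7 234.7] yaw -9.47 shift [  0.3   2.3 104.7] |d| 104.7 rot [-0.0008  0.001   0.0022] deg 0.1 t 5.8333 F [-0.1 -0.1 -2.4] open 29.8
```

View pics/wrist4.png

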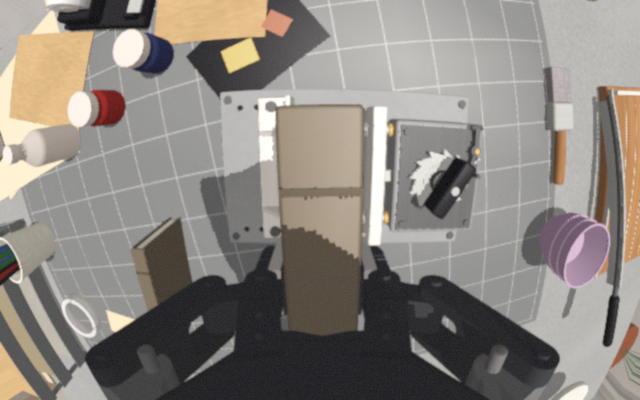

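View pics/top4.png

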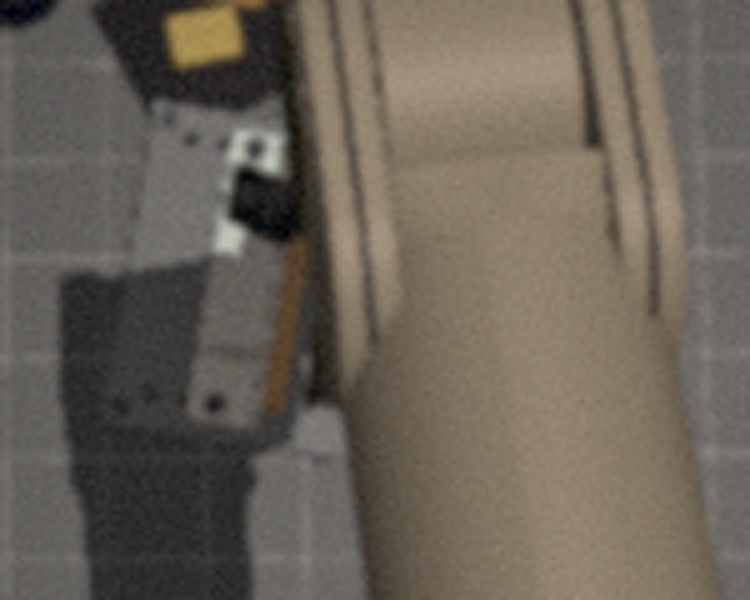

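Run:
```python
from press import *
c=dict(np.load('pics/wrist4.npz')); g=cv2.cvtColor(c['img'],cv2.COLOR_RGB2GRAY).astype(float)
a=np.radians(-9.57); n=np.array([-np.sin(a),np.cos(a)]); xd=np.array([np.cos(a),np.sin(a)])
print('tcp n,x',c['p'][:2]*1000@n,c['p'][:2]*1000@xd)
for v in (120,140,160,200,220):
    row=g[v,366:400]; up=cross(row,215); dn=cross(row,215,False)
    e=[366+x for x in list(up)+list(dn)]; P=[wplane(c,x,v,.06)[:2]@n for x in e]; print(v,np.round(e,1),np.round(P,1))
# fence bolted plate edge & jaw ends (x)
print('jaw top end',wplane(c,379,107,.06)[:2]@xd,'bottom',wplane(c,375,246,.06)[:2]@xd)
print('book top ends', wplane(c,320,104,.162+.105)[:2]@xd)
s=c
```

```text
tcp n,x 45.71179903079131 595.7572971733496
120 [373.4 386.3] [ -5.5 -18.7]
140 [372.9 385.3] [ -5.5 -18.3]
160 [372.4 384.6] [ -5.6 -18.3]
200 [370.8 382.6] [ -5.6 -18.3]
220 [369.7 381.7] [ -5.5 -18.8]
jaw top end 670.2963778163399 bottom 520.3977655004409
book top ends 668.3270009676062
```

{"op": "drive_tool", "data": {
  "commands": [2, 3, 10, 0, 0.001, 0.002, 20, 2, 3, 35, 0, 0.001, 0.002, 20, 2, 3, 60, 0, 0.001, 0.002, 20, 2, 3, 80, 0, 0.001, 0.002, 20, 2, 3, 90, 0, 0.001, 0.002, 20, 2, 3, 92, 0, 0.001, 0.002, 20]
}}

```text
t: 6.38
tool_pos: [0.5954, -0.0566, 0.1404]
ee_rot: [[0.986, -0.166, -0.003], [-0.166, -0.986, 0.001], [-0.003, -0.001, -1.0]]
wrist_force: [-0.4, 0.2, -2.9]
opening: 0.0295
```

Run:
```python
from h import *
c=wshot('wrist5'); a=np.radians(-9.57); n=np.array([-np.sin(a),np.cos(a)]); xd=np.array([np.cos(a),np.sin(a)])
p=np.array(robot.state()['tool_pos'])*1000; print('n,x',p[:2]@n,p[:2]@xd); to(p[0],p[1],100,-9.57)
```

```text
n,x 43.30902449967112 597.8970776601313
pos [596.8 -56.7 143.1] yaw -9.55 shift [-0.   0.  43.1] |d| 43.1 rot [-0.0009 -0.0003  0.0003] deg 0.1 t 6.4833 F [-0.1 -0.1 -3.2] open 29.3
```

View pics/wrist5.png

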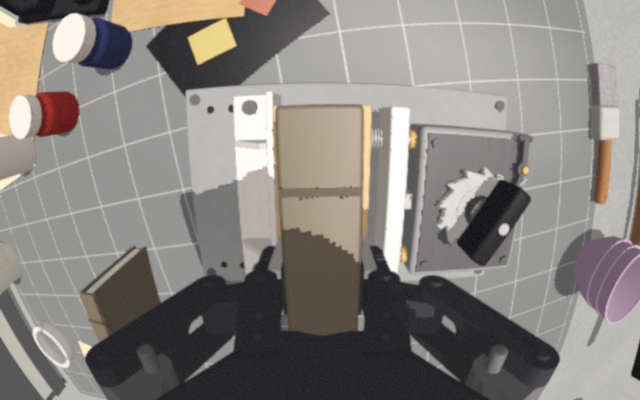

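Run:
```python
from press import *
c=dict(np.load('pics/wrist5.npz')); hsv=cv2.cvtColor(c['img'],cv2.COLOR_RGB2HSV).astype(float)
a=np.radians(-9.57); n=np.array([-np.sin(a),np.cos(a)])
print('tcp n',c['p'][:2]*1000@n)
for v in (150,):
    print(v,hsv[v,262:290,1].astype(int).tolist(),hsv[v,262:290,2].astype(int).tolist()); print(hsv[v,355:412,1].astype(int).tolist(),hsv[v,355:412,2].astype(int).tolist())
for v in (150,170,200,220):
    S=hsv[v,262:290,1];up=cross(S,55); S2=hsv[v,360:380,1]; dn=cross(S2,50,False); V=hsv[v,378:412,2]; u2=cross(V,220);d2=cross(V,220,False)
    for nm,o,l in(('fback',262,up),('padback',360,dn),('bar',378,u2),('bar',378,d2)):
        print(v,nm,[(round(o+x,1),round(wplane(c,o+x,v,.06)[:2]@n,1)) for x in l])
```

```text
tcp n 43.21708101357812
150 [8, 6, 7, 11, 14, 15, 12, 6, 3, 9, 13, 27, 74, 98, 96, 78, 62, 62, 54, 57, 52, 55, 53, 53, 52, 54, 52, 53] [255, 255, 255, 255, 247, 251, 255, 255, 255, 255, 229, 182, 156, 154, 138, 118, 119, 140, 156, 162, 163, 163, 165, 165, 166, 165, 166, 165]
[43, 47, 45, 46, 45, 50, 56, 70, 88, 89, 86, 87, 84, 84, 85, 79, 45, 6, 6, 6, 4, 0, 2, 4, 17, 21, 20, 22, 24, 19, 21, 19, 21, 21, 17, 17, 9, 0, 0, 0, 0, 0, 0, 0, 0, 0, 0, 0, 0, 0, 2, 8, 15, 18, 15, 14, 11] [189, 190, 186, 187, 183, 172, 156, 152, 192, 230, 250, 255, 255, 253, 238, 203, 148, 120, 119, 120, 120, 120, 117, 119, 132, 135, 138, 138, 139, 136, 135, 132, 136, 143, 165, 194, 228, 255, 255, 255, 255, 255, 255, 255, 255, 255, 255, 255, 255, 255, 255, 255, 234, 167, 102, 92, 90]
150 fback [(np.float64(273.6), np.float64(77.5)), (np.float64(280.3), np.float64(72.6)), (np.float64(283.0), np.float64(70.7))]
150 padback [(np.float64(370.9), np.float64(8.6))]
150 bar [(np.float64(390.8), np.float64(-5.9))]
150 bar [(np.float64(407.2), np.float64(-18.2))]
170 fback [(np.float64(274.6), np.float64(77.2))]
170 padback [(np.float64(370.2), np.float64(8.6))]
170 bar [(np.float64(389.3), np.float64(-5.5))]
170 bar [(np.float64(406.4), np.float64(-18.4))]
200 fback [(np.float64(275.2), np.float64(77.6)), (np.float64(284.0), np.float64(71.0))]
200 padback [(np.float64(369.1), np.float64(8.5))]
200 bar [(np.float64(387.6), np.float64(-5.5))]
200 bar [(np.float64(409.1), np.float64(-22.2))]
220 fback [(np.float64(276.2), np.float64(77.5)), (np.float64(287.0), np.float64(69.3))]
220 padback [(np.float64(367.6), np.float64(8.9))]
220 bar [(np.float64(386.3), np.float64(-5.5))]
220 bar [(np.float64(402.3), np.float64(-18.2))]
```

Everything agrees: the pad face is at n≈19, the fence face at n≈66 and the book at n≈28–58. I'll lower it.

{"op": "drive_tool", "data": {
  "commands": [0, 1, 15, 0, 0, 0, 20, 0, 1, 32, 0, 0, 0, 20, 0, 1, 45, 0, 0, 0, 20, 0, 1, 51, 0, 0, 0, 20, 0, 1, 53, 0, 0, 0, 20, 0, 1, 53, 0, 0, 0, 20]
}}

```text
t: 6.98
tool_pos: [0.5969, -0.0576, 0.0904]
ee_rot: [[0.986, -0.166, 0.001], [-0.166, -0.986, 0.001], [0.001, -0.001, -1.0]]
wrist_force: [-0.1, -0.2, -2.2]
opening: 0.0293
```

{"op": "drive_tool", "data": {
  "commands": [0, 0, 1, 0, 0, 0, 20, 0, 0, 2, 0, 0, 0, 20, 0, 0, 3, 0, 0, 0, 20]
}}

```text
t: 7.23
tool_pos: [0.5973, -0.0576, 0.088]
ee_rot: [[0.986, -0.166, 0.002], [-0.166, -0.986, 0.001], [0.002, -0.001, -1.0]]
wrist_force: [-0.3, 0.3, -3.2]
opening: 0.0292
```

{"op": "drive_tool", "data": {
  "commands": [0, 0, 1, 0, 0, 0, 20, 0, 0, 2, 0, 0, 0, 20, 0, 0, 3, 0, 0, 0, 20, 0, 0, 3, 0, 0, 0, 20]
}}

```text
t: 7.57
tool_pos: [0.5974, -0.0576, 0.0856]
ee_rot: [[0.986, -0.166, 0.002], [-0.166, -0.986, 0.0], [0.002, -0.001, -1.0]]
wrist_force: [-3.0, 0.3, 3.7]
opening: 0.0293
```

{"op": "drive_tool", "data": {
  "commands": [0, 0, 0, 0, 0, 0, 40, 0, 0, 0, 0, 0, 0, 60, 0, 0, 0, 0, 0, 0, 70, 0, 0, 0, 0, 0, 0, 70]
}}

```text
t: 7.9
tool_pos: [0.5976, -0.0576, 0.0857]
ee_rot: [[0.986, -0.166, 0.003], [-0.166, -0.986, 0.0], [0.002, -0.001, -1.0]]
wrist_force: [0.7, -0.1, 0.1]
opening: 0.0697
```

Run:
```python
from h import *
to(575,-176,230,-40)
to(575,-176,230,-130)
```

```text
pos [597.6 -57.6  85.7] yaw -9.55 shift [  -2.3  120.4 -144.4] |d| 188.0 rot [-0.0014 -0.0021  0.5314] deg 30.4 t 7.9 F [ 0.7 -0.1  0.1] open 69.7
pos [597.6 -57.6  85.7] yaw -9.55 shift [  -2.3  120.4 -144.4] |d| 188.0 rot [-3.0000e-03 -6.0000e-04  2.1022e+00] deg 120.4 t 7.9 F [ 0.7 -0.1  0.1] open 69.7
```

{"op": "drive_tool", "data": {
  "commands": [0, 0, -15, 0, 0, 0, 70, 0, 0, -45, 0, 0, 0, 75, 0, 0, -80, 0, 0, 0, 80, 0, 0, -115, 0, 0, 0, 85, 0, 0, -138, 0, 0, 0, 85, 0, 0, -145, 0, 0, 0, 85, 0, 0, -145, 0, 0, 0, 85]
}}

```text
t: 8.48
tool_pos: [0.5982, -0.0576, 0.2329]
ee_rot: [[0.986, -0.166, 0.006], [-0.166, -0.986, -0.0], [0.006, -0.001, -1.0]]
wrist_force: [0.2, 0.2, -0.8]
opening: 0.0852
```

Run:
```python
from h import *
wshot('wrist6'); print(np.round(robot.state()['joint_positions'],1))
to(575,-176,200,-40)
```

```text
[  25.9   18.9  -30.8   87.3    9.8   76.5 -105.4]
pos [596.9 -57.7 229.6] yaw -9.56 shift [ -2.  120.3  29.5] |d| 123.9 rot [-0.001  -0.0011  0.5314] deg 30.4 t 8.5833 F [ 0.4  0.3 -1.4] open 84.9
```

View pics/wrist6.png

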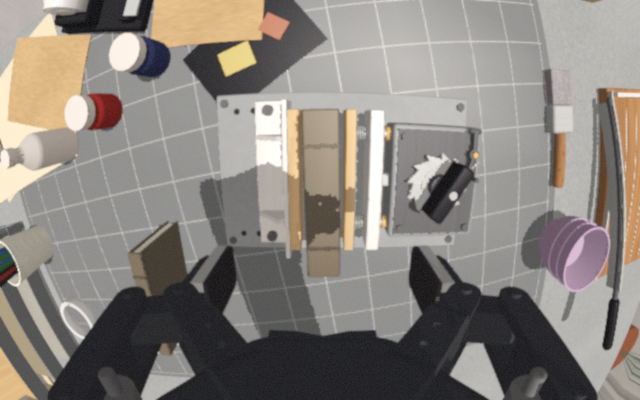

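The book stands free in the press, between the fence wood (293,180) and the pad (350,180), parallel to both. Next I'll locate the knob.

Run:
```python
from h import *
c=dict(np.load('pics/wrist6.npz'))
im=c['img'][85:285,250:490]; save('w6z.png',cv2.resize(im,None,fx=3.3,fy=2.95,interpolation=cv2.INTER_CUBIC))
```

```text
(no output)
```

View pics/w6z.png

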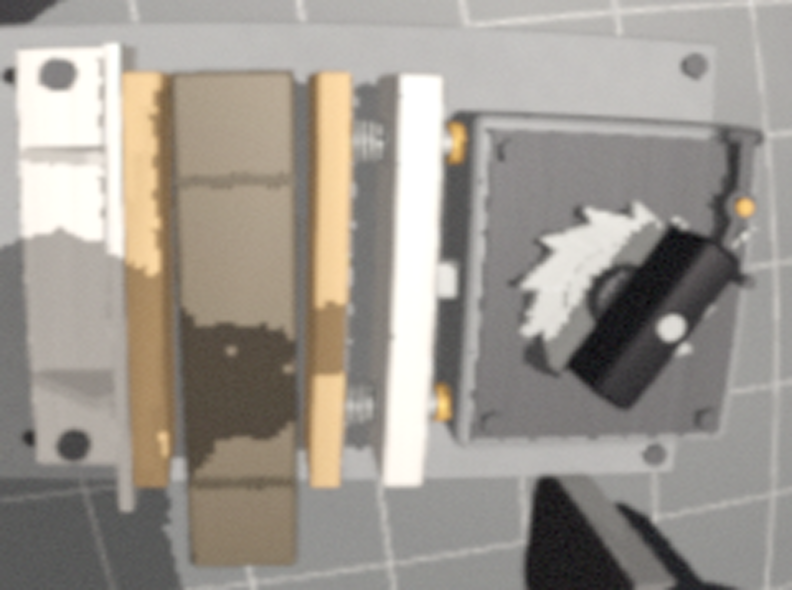

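Run:
```python
from h import *
c=dict(np.load('pics/wrist6.npz'))
f=lambda x,y,z:wplane(c,250+x/3.3,85+y/2.95,z)[:2]
print('dot',f(671,327,.106)); a,b=f(737,262,.106),f(628,407,.106); d=a-b; print(a,b,np.hypot(*d),np.degrees(np.arctan2(d[1],d[0])))
w=np.degrees(np.arctan2(*(d[::-1])))
to(575,-176,180,-40.1)
```

```text
dot [ 574.54403895 -177.54435843]
[ 592.44553186 -199.66648059] [ 550.0038351  -163.05148818] 56.0531470432298 -40.78475852344958
pos [596.9 -57.7 229.6] yaw -9.56 shift [ -2.  120.3  49.5] |d| 130.1 rot [-0.001  -0.0011  0.5331] deg 30.5 t 8.5833 F [ 0.4  0.3 -1.4] open 84.9
```

{"op": "drive_tool", "data": {
  "commands": [0, 12, 5, 0, 0, 0.09, 85, -1, 40, 15, 0, -0.001, 0.2, 85, -1, 72, 25, 0, -0.001, 0.3, 85, -2, 100, 35, 0, -0.001, 0.4, 85, -2, 116, 42, 0, -0.001, 0.48, 85, -2, 121, 45, 0, -0.001, 0.536, 85, -2, 121, 45, 0, -0.001, 0.536, 85, -2, 121, 45, 0, -0.001, 0.536, 85]
}}

```text
t: 9.25
tool_pos: [0.5742, -0.1762, 0.1829]
ee_rot: [[0.764, -0.645, -0.002], [-0.645, -0.764, 0.002], [-0.003, -0.0, -1.0]]
wrist_force: [-0.1, 0.2, -0.3]
opening: 0.085
```

Run:
```python
from h import *
wshot('wrist7'); print(np.round(robot.state()['joint_positions'],1))
to(574.7,-177,83,-40.3)
```

```text
[  31.3   19.8  -23.1   90.7    8.    71.2 -123.2]
pos [ 574.9 -175.3  184. ] yaw -40.06 shift [  1.    1.5 101. ] |d| 101.0 rot [-0.0011  0.0012  0.0041] deg 0.3 t 9.35 F [-0.2  0.5 -0.1] open 85.2
```

View pics/wrist7.png

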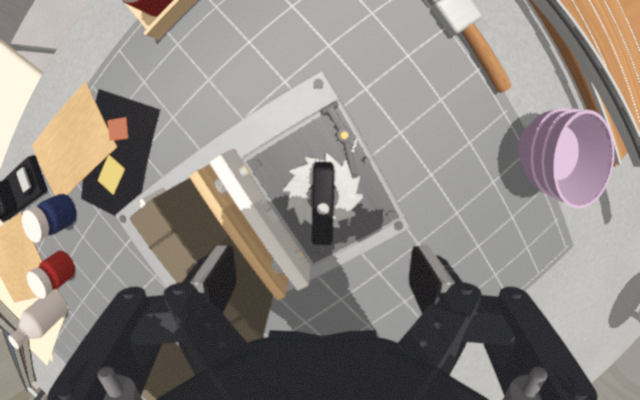

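The bar runs from (322,162) to (322,244), centred on and parallel to the tool axis. The last joint would run out of range going clockwise from here, so I'll turn the tool half a turn back first.

Run:
```python
from h import *
c=dict(np.load('pics/wrist7.npz'))
P=wplane(c,323,209,.106); print('dot',P, 'in tool',c['R'].T@(P/1000-c['p'])*1000)
for v in (170,190,225,238):
    g=c['img'][v].astype(int).max(-1); print(v,g[305:340].tolist())
```

```text
dot [ 574.35372181 -176.32156588  106.        ] in tool [ 0.35769113  0.8079843  77.54988285]
170 [237, 238, 237, 231, 209, 176, 154, 126, 74, 45, 53, 54, 59, 60, 58, 63, 61, 65, 65, 62, 70, 65, 66, 64, 68, 66, 65, 57, 83, 148, 200, 228, 234, 235, 236]
190 [227, 223, 205, 155, 121, 110, 91, 64, 45, 46, 51, 58, 63, 64, 65, 64, 69, 69, 73, 70, 72, 74, 75, 76, 77, 76, 69, 57, 66, 101, 124, 148, 191, 216, 226]
225 [80, 76, 79, 78, 77, 80, 68, 54, 42, 36, 33, 27, 39, 29, 37, 37, 32, 42, 37, 37, 37, 32, 32, 37, 41, 38, 45, 71, 115, 143, 148, 152, 150, 136, 112]
238 [79, 77, 77, 80, 77, 74, 58, 43, 36, 29, 34, 39, 36, 37, 28, 36, 35, 38, 33, 36, 38, 39, 34, 36, 34, 38, 37, 52, 62, 75, 76, 80, 79, 79, 78]
```

{"op": "drive_tool", "data": {
  "commands": [0, 0, 0, 0, 0, -0.12, 85, 0, 0, 0, 0, 0, -0.24, 85, 0, 0, 0, 0, 0, -0.36, 85, 0, 0, 0, 0, 0, -0.48, 85, 0, 0, 0, 0, 0, -0.6, 85, 0, 0, 0, 0, 0, -0.72, 85, 0, 0, 0, 0, 0, -0.84, 85, 0, 0, 0, 0, 0, -0.96, 85]
}}

```text
t: 10.02
tool_pos: [0.5753, -0.1742, 0.1842]
ee_rot: [[0.964, 0.267, 0.0], [0.267, -0.964, 0.002], [0.001, -0.002, -1.0]]
wrist_force: [-0.2, 0.1, 0.1]
opening: 0.085
```

{"op": "drive_tool", "data": {
  "commands": [0, 0, 0, 0, 0, -0.12, 85, 0, 0, 0, 0, 0, -0.24, 85, 0, 0, 0, 0, 0, -0.36, 85, 0, 0, 0, 0, 0, -0.48, 85, 0, 0, 0, 0, 0, -0.6, 85, 0, 0, 0, 0, 0, -0.72, 85, 0, 0, 0, 0, 0, -0.84, 85, 0, 0, 0, 0, 0, -0.96, 85]
}}

```text
t: 10.68
tool_pos: [0.5757, -0.173, 0.1844]
ee_rot: [[0.326, 0.945, 0.001], [0.945, -0.326, 0.002], [0.002, 0.0, -1.0]]
wrist_force: [-0.7, 0.7, 0.6]
opening: 0.0846
```

{"op": "drive_tool", "data": {
  "commands": [0, 0, 0, 0, 0, -0.12, 85, 0, 0, 0, 0, 0, -0.24, 85, 0, 0, 0, 0, 0, -0.36, 85, 0, 0, 0, 0, 0, -0.48, 85, 0, 0, 0, 0, 0, -0.6, 85, 0, 0, 0, 0, 0, -0.72, 85, 0, 0, 0, 0, 0, -0.84, 85, 0, 0, 0, 0, 0, -0.96, 85]
}}

```text
t: 11.35
tool_pos: [0.576, -0.1719, 0.1847]
ee_rot: [[-0.595, 0.804, 0.001], [0.804, 0.595, 0.002], [0.001, 0.002, -1.0]]
wrist_force: [-0.4, -0.6, -0.1]
opening: 0.085
```

Run:
```python
from h import *
to(574.7,-176.5,160,139.8);print(np.round(robot.state()['joint_positions'],1))
```

```text
pos [ 576.  -171.9  184.7] yaw 126.51 shift [-3.  -3.8 24.7] |d| 25.2 rot [ 0.0024 -0.0006 -0.232 ] deg 13.3 t 11.35 F [-0.4 -0.6 -0.1] open 85.0
[ 50.8  25.7 -49.8  89.7  20.   74.   34.8]
```

{"op": "drive_tool", "data": {
  "commands": [-1, -1, 3, 0, 0, -0.09, 85, -2, -3, 8, 0.001, 0, -0.17, 85, -3, -4, 14, 0.002, 0, -0.23, 85, -3, -4, 18, 0.002, 0, -0.232, 85, -3, -4, 18, 0.002, 0, -0.232, 85]
}}

```text
t: 11.77
tool_pos: [0.5744, -0.1759, 0.166]
ee_rot: [[-0.764, 0.646, -0.001], [0.646, 0.764, 0.001], [0.002, 0.0, -1.0]]
wrist_force: [0.3, 0.4, -0.3]
opening: 0.0852
```

Run:
```python
from h import *
c=wshot('wrist8'); to(574.5,-176.6,83,139.8); print(np.round(robot.state()['joint_positions'],1))
```

```text
pos [ 574.8 -176.   166.9] yaw 139.76 shift [-0.2 -0.7 83.9] |d| 83.9 rot [ 0.0007 -0.0006 -0.0008] deg 0.1 t 11.8667 F [-0.5  1.1  0.8] open 85.0
[ 52.4  27.5 -51.7  90.7  22.2  72.7  46.9]
```

View pics/wrist8.png

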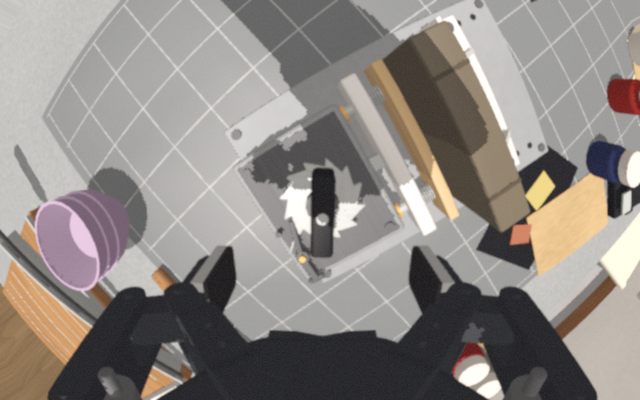

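{"op": "drive_tool", "data": {
  "commands": [0, 0, 15, 0, 0, 0, 85, 0, 0, 38, 0, 0, 0, 85, 0, -1, 60, 0, 0, 0, 85, 0, -1, 76, 0, 0, 0, 70, 0, -1, 82, 0, 0, 0, 50, 0, -1, 82, 0, 0, 0, 35, 0, -1, 82, 0, 0, 0, 25, 0, -1, 82, 0, 0, 0, 25]
}}

```text
t: 12.53
tool_pos: [0.575, -0.1767, 0.0864]
ee_rot: [[-0.763, 0.646, 0.002], [0.646, 0.763, 0.0], [-0.001, 0.002, -1.0]]
wrist_force: [0.5, 1.2, 0.9]
opening: 0.0255
```

Run:
```python
from h import *
for i in range(3): c=wshot('wrist9'); 
to(574.5,-176.6,83,139.8); s=robot.state();print(np.round(s['joint_positions'],1),np.round(s['wrist_torque'],3))
```

```text
pos [ 575.  -176.7   86. ] yaw 139.76 shift [ 0.4 -0.3  3. ] |d| 3.0 rot [ 0.0017  0.0013 -0.0007] deg 0.1 t 12.8333 F [1.5 1.7 5.6] open 25.2
[ 50.6  32.2 -49.1  95.2  26.4  64.8  44.2] [ 0.239 -0.303  0.006]
```

View pics/wrist9.png

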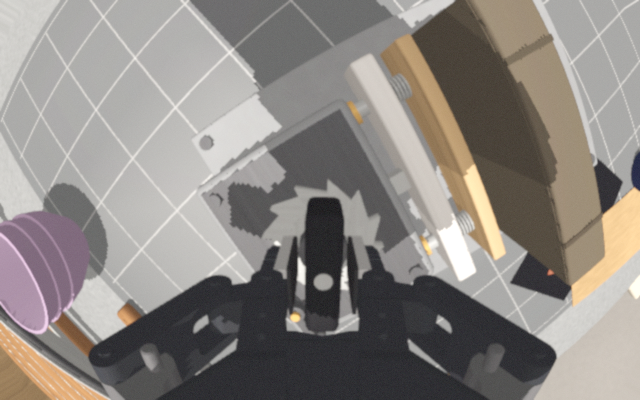

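{"op": "drive_tool", "data": {
  "commands": [0, 0, 0, 0, 0, 0, 25, 0, 0, 0, 0, 0, 0, 25]
}}

```text
t: 13.0
tool_pos: [0.5751, -0.1767, 0.0862]
ee_rot: [[-0.763, 0.646, 0.002], [0.646, 0.763, 0.0], [-0.002, 0.002, -1.0]]
wrist_force: [0.6, -0.7, 3.4]
opening: 0.0249
```

{"op": "drive_tool", "data": {
  "commands": [0, 0, -4, 0, 0, 0, 25, 0, 0, -4, 0, 0, 0, 25, 0, 0, -4, 0, 0, 0, 25]
}}

```text
t: 13.25
tool_pos: [0.5749, -0.1769, 0.0903]
ee_rot: [[-0.763, 0.646, 0.002], [0.646, 0.763, 0.0], [-0.002, 0.001, -1.0]]
wrist_force: [0.2, -0.6, 0.3]
opening: 0.0255
```

Run:
```python
from h import *
s=robot.state();print(np.round(s['wrist_torque'],3)); to(574.5,-176.6,86,139.8)
```

```text
[-0.003 -0.002 -0.004]
pos [ 574.9 -176.9   90.3] yaw 139.75 shift [ 0.5 -0.1  4.3] |d| 4.3 rot [ 0.0014  0.0016 -0.0009] deg 0.1 t 13.25 F [ 0.2 -0.6  0.3] open 25.5
```

Something light touched the fingertips at z=86 and cleared at z=90, so I'll grip the bar at this slightly greater height.

{"op": "drive_tool", "data": {
  "commands": [0, 0, 0, 0, 0, 0, 18, 0, 0, 0, 0, 0, 0, 10, 0, 0, 0, 0, 0, 0, 10, 0, 0, 0, 0, 0, 0, 10, 0, 0, 0, 0, 0, 0, 10]
}}

```text
t: 13.67
tool_pos: [0.5751, -0.1764, 0.0904]
ee_rot: [[-0.763, 0.646, 0.002], [0.646, 0.763, 0.001], [-0.001, 0.002, -1.0]]
wrist_force: [0.2, 3.0, 1.8]
opening: 0.0151
```

```bash
cat >> h.py <<'E'
def st(tag=''):
    s=robot.state();R=np.array(s['ee_rot'])
    print(tag,'t',round(s['t'],2),'yaw',round(np.degrees(np.arctan2(R[1,0],R[0,0])),2),'pos',np.round(np.array(s['tool_pos'])*1000,1),'F',np.round(s['wrist_force'],1),'M',np.round(s['wrist_torque'],3),'j7',round(s['joint_positions'][6],1),'open',round(s['opening']*1000,1))
E
python3 - <<'E'
from h import *
st()
for i in range(3): robot.read_camera('wrist'); st()
E
```

```text
t 13.67 yaw 139.77 pos [ 575.1 -176.4   90.4] F [0.2 3.  1.8] M [ 0.483 -0.057 -0.028] j7 44.3 open 15.1
 t 13.72 yaw 139.77 pos [ 575.1 -176.4   90.4] F [1.3 3.9 1.8] M [ 0.551 -0.179  0.042] j7 44.3 open 14.4
 t 13.77 yaw 139.77 pos [ 575.1 -176.4   90.4] F [1.3 3.5 2.2] M [ 0.594 -0.092  0.049] j7 44.3 open 14.7
 t 13.82 yaw 139.77 pos [ 575.1 -176.4   90.4] F [0.9 3.1 1.7] M [ 0.66  -0.094 -0.005] j7 44.3 open 14.8
```

{"op": "drive_tool", "data": {
  "commands": [0, 0, 0, 0, 0, 0.1, 10, 0, 0, 0, 0, 0, 0.2, 10, 0, 0, 0, 0, 0, 0.3, 10, 0, 0, 0, 0, 0, 0.38, 10, 0, 0, 0, 0, 0, 0.42, 10, 0, 0, 0, 0, 0, 0.44, 10, 0, 0, 0, 0, 0, 0.45, 10, 0, 0, 0, 0, 0, 0.45, 10]
}}

```text
t: 14.48
tool_pos: [0.5751, -0.1764, 0.0904]
ee_rot: [[-0.407, 0.913, 0.002], [0.913, 0.407, 0.001], [-0.0, 0.002, -1.0]]
wrist_force: [1.4, 3.5, 1.8]
opening: 0.015
```

```bash
cat >> h.py <<'E'
REF=139.77
def tq(k=5):
    M=[];F=[];Y=[]
    for i in range(k):
        robot.read_camera('wrist'); s=robot.state();M.append(s['wrist_torque']);F.append(s['wrist_force'])
        R=np.array(s['ee_rot']);Y.append(np.degrees(np.arctan2(R[1,0],R[0,0])))
    y=(REF-np.mean(Y))%360
    if y>330: y-=360
    print('t',round(s['t'],2),'turned deg %.2f rad %.3f teeth %.3f'%(y,np.radians(y),np.radians(y)/.5236),'Mz mean %.3f sd %.3f'%(np.mean(M,0)[2],np.std(M,0)[2]),'Mxy',np.round(np.mean(M,0)[:2],2),'F',np.round(np.mean(F,0),1),'pos',np.round(np.array(s['tool_pos'])*1000,1),'j7',round(s['joint_positions'][6],1),'open',round(s['opening']*1000,1))
E
python3 -c "
from h import *
tq()"
```

```text
t 14.73 turned deg 25.73 rad 0.449 teeth 0.858 Mz mean 0.090 sd 0.019 Mxy [ 0.51 -0.13] F [1.5 3.1 1.1] pos [ 575.2 -176.3   90.4] j7 20.7 open 14.9
```

{"op": "drive_tool", "data": {
  "commands": [0, 0, 0, 0, 0, 0.08, 10, 0, 0, 0, 0, 0, 0.17, 10, 0, 0, 0, 0, 0, 0.26, 10, 0, 0, 0, 0, 0, 0.36, 10, 0, 0, 0, 0, 0, 0.44, 10, 0, 0, 0, 0, 0, 0.5, 10, 0, 0, 0, 0, 0, 0.524, 10, 0, 0, 0, 0, 0, 0.524, 10]
}}

```text
t: 15.4
tool_pos: [0.5752, -0.1763, 0.0904]
ee_rot: [[0.104, 0.995, 0.003], [0.995, -0.104, 0.001], [0.001, 0.002, -1.0]]
wrist_force: [2.8, 3.0, 1.3]
opening: 0.0149
```

```bash
python3 -c "
from h import *
tq()"
```

```text
t 15.65 turned deg 55.68 rad 0.972 teeth 1.856 Mz mean 0.075 sd 0.026 Mxy [ 0.56 -0.32] F [2.3 2.9 0.7] pos [ 575.2 -176.3   90.3] j7 -6.9 open 15.1
```

{"op": "drive_tool", "data": {
  "commands": [0, 0, 0, 0, 0, 0.08, 10, 0, 0, 0, 0, 0, 0.17, 10, 0, 0, 0, 0, 0, 0.26, 10, 0, 0, 0, 0, 0, 0.36, 10, 0, 0, 0, 0, 0, 0.44, 10, 0, 0, 0, 0, 0, 0.5, 10, 0, 0, 0, 0, 0, 0.524, 10, 0, 0, 0, 0, 0, 0.524, 10]
}}

```text
t: 16.32
tool_pos: [0.5753, -0.1763, 0.0904]
ee_rot: [[0.587, 0.81, 0.003], [0.81, -0.587, 0.001], [0.002, 0.002, -1.0]]
wrist_force: [3.1, 1.8, -0.3]
opening: 0.0148
```

```bash
python3 -c "
from h import *
tq(8); c=wshot('wrist10')"
```

```text
t 16.72 turned deg 85.66 rad 1.495 teeth 2.855 Mz mean 0.041 sd 0.040 Mxy [ 0.55 -0.55] F [ 3.6  2.5 -0.2] pos [ 575.3 -176.3   90.4] j7 -34.8 open 14.9
```

View pics/wrist10.png

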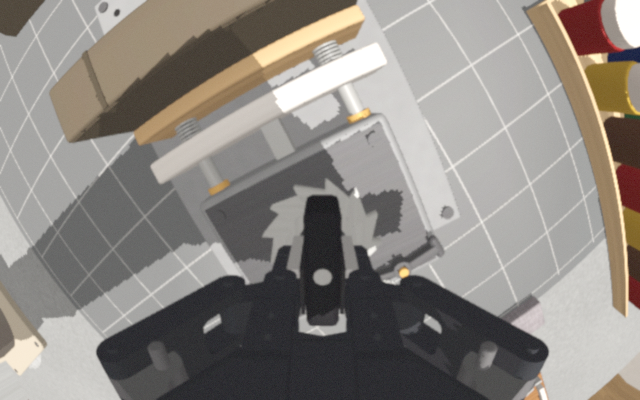

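```bash
cat >> press.py <<'E'
A=np.radians(-9.57); N=np.array([-np.sin(A),np.cos(A)]); X=np.array([np.cos(A),np.sin(A)])
def project(c,Pw):  # mm world -> px
    M=c['hand_eye'];pt=(Pw/1000-c['p'])@c['R']; pc=(pt-M[:3,3])@M[:3,:3]
    r=np.hypot(pc[...,0],pc[...,1]);th=np.arctan2(r,pc[...,2]); k=c['fx']*th/np.maximum(r,1e-9)
    return c['cx']+k*pc[...,0],c['cy']+k*pc[...,1]
def rectify(c,z=60,n0=-40,n1=90,x0=515,x1=680,s=4):
    n=np.arange(n0,n1,1/s);x=np.arange(x1,x0,-1/s)
    nn,xx=np.meshgrid(n[::-1],x)
    P=np.concatenate([nn[...,None]*N+xx[...,None]*X,np.full(nn.shape+(1,),float(z))],-1)
    u,v=project(c,P)
    return cv2.remap(c['img'],u.astype(np.float32),v.astype(np.float32),cv2.INTER_CUBIC),n[::-1],x
E
python3 - <<'E'
from press import *
for nm in('wrist2','wrist6','wrist10'):
    c=dict(np.load('pics/%s.npz'%nm)); im,n,x=rectify(c); save('r_%s.png'%nm,im); print(im.shape)
a=[cv2.imread('pics/r_%s.png'%k)[:580] for k in('wrist2','wrist6','wrist10')]
cv2.imwrite('pics/rall.png',cv2.resize(np.hstack(a),(800,330),interpolation=cv2.INTER_AREA))
E
```

```text
(660, 520, 3)
(660, 520, 3)
(660, 520, 3)
```

View pics/rall.png

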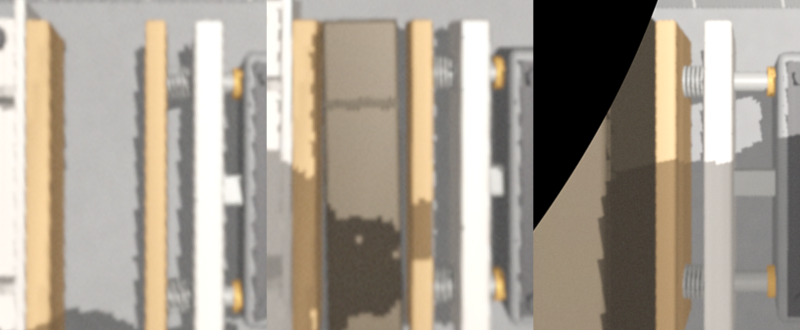

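```bash
cat >> press.py <<'E'
def prof(c,xa,xb,na,nb,show=True,**k):
    im,n,x=rectify(c,**k); r=(x>xa)&(x<xb); m=(n>na)&(n<nb)
    p=im[r][:,m].astype(float).mean(0); nn=n[m]
    V=p.max(-1);S=(V-p.min(-1))/np.maximum(V,1)*255; B=p[:,2]
    if show:
        for i in range(0,len(nn),2): print(round(nn[i],2),int(V[i]),int(S[i]),int(B[i]),end=' | ')
        print()
    return nn,V,S,B
E
python3 - <<'E'
from press import *
c=dict(np.load('pics/wrist10.npz'))
prof(c,625,650,-20,40)
E
```

```text
39.75 83 61 63 | 39.25 83 61 63 | 38.75 82 62 62 | 38.25 82 61 62 | 37.75 82 60 63 | 37.25 82 61 62 | 36.75 83 59 63 | 36.25 82 61 63 | 35.75 82 62 62 | 35.25 83 61 63 | 34.75 83 62 62 | 34.25 82 61 62 | 33.75 83 61 63 | 33.25 82 61 62 | 32.75 82 62 62 | 32.25 83 62 62 | 31.75 82 60 63 | 31.25 83 63 62 | 30.75 107 83 71 | 30.25 169 97 104 | 29.75 224 90 144 | 29.25 250 85 166 | 28.75 255 79 175 | 28.25 255 77 177 | 27.75 255 76 178 | 27.25 255 76 178 | 26.75 255 75 179 | 26.25 255 74 180 | 25.75 255 74 180 | 25.25 255 73 181 | 24.75 255 72 182 | 24.25 255 71 183 | 23.75 255 69 185 | 23.25 255 68 186 | 22.75 255 67 187 | 22.25 255 67 187 | 21.75 255 71 183 | 21.25 254 80 173 | 20.75 238 88 155 | 20.25 202 96 125 | 19.75 171 101 103 | 19.25 163 103 97 | 18.75 165 103 98 | 18.25 169 101 102 | 17.75 172 95 107 | 17.25 178 78 123 | 16.75 185 61 140 | 16.25 184 53 146 | 15.75 171 53 135 | 15.25 161 54 127 | 14.75 171 52 136 | 14.25 181 49 146 | 13.75 177 48 143 | 13.25 166 40 139 | 12.75 174 21 159 | 12.25 192 9 184 | 11.75 195 7 189 | 11.25 184 7 179 | 10.75 181 7 175 | 10.25 192 7 186 | 
[... 388 characters left out ...]
 0 255 | -1.75 255 0 255 | -2.25 255 0 255 | -2.75 255 0 255 | -3.25 255 0 255 | -3.75 255 0 255 | -4.25 255 0 255 | -4.75 255 0 255 | -5.25 255 0 255 | -5.75 255 0 254 | -6.25 254 10 243 | -6.75 234 16 219 | -7.25 201 17 187 | -7.75 184 16 172 | -8.25 187 14 177 | -8.75 195 10 187 | -9.25 200 7 194 | -9.75 203 6 198 | -10.25 204 6 199 | -10.75 204 6 199 | -11.25 205 6 199 | -11.75 205 6 200 | -12.25 206 6 200 | -12.75 206 6 201 | -13.25 207 6 201 | -13.75 206 6 201 | -14.25 207 6 201 | -14.75 207 6 202 | -15.25 208 6 203 | -15.75 208 6 203 | -16.25 208 6 203 | -16.75 207 6 202 | -17.25 205 6 200 | -17.75 204 6 199 | -18.25 204 6 199 | -18.75 203 6 197 | -19.25 201 6 195 | -19.75 200 6 194 |
```

```bash
cat > meas.py <<'E'
from press import *
import sys
def edge(nn,B,lo,hi,th,up):  # scanning from high n to low n
    m=(nn<hi)&(nn>lo); a=B[m]; q=nn[m]; i=cross(a,th,up)
    return [round(float(np.interp(k,np.arange(len(q)),q)),2) for k in i]
def meas(name,shot=True,xa=625,xb=650):
    c=wshot(name) if shot else dict(np.load('pics/%s.npz'%name))
    nn,V,S,B=prof(c,xa,xb,-20,75,show=False)
    print('B: down-scan rise@120',edge(nn,B,-20,75,120,True),'fall@142',edge(nn,B,-20,75,142,False),'bar rise@215',edge(nn,B,-20,75,215,True),'fall@215',edge(nn,B,-20,75,215,False))
    im,_,_=rectify(c); save('r_'+name+'.png',im)
E
python3 -c "
from meas import *
meas('wrist10',False); meas('wrist10',False,645,660)"
```

```text
B: down-scan rise@120 [30.07, 17.35] fall@142 [20.52, 15.99, 13.66] bar rise@215 [6.31] fall@215 [-6.82]
B: down-scan rise@120 [30.08, 17.21] fall@142 [20.5] bar rise@215 [6.32] fall@215 [-6.82]
```

{"op": "drive_tool", "data": {
  "commands": [0, 0, 0, 0, 0, 0.08, 10, 0, 0, 0, 0, 0, 0.17, 10, 0, 0, 0, 0, 0, 0.26, 10, 0, 0, 0, 0, 0, 0.34, 10, 0, 0, 0, 0, 0, 0.38, 10, 0, 0, 0, 0, 0, 0.4, 10, 0, 0, 0, 0, 0, 0.4, 10]
}}

```text
t: 17.4
tool_pos: [0.5754, -0.1763, 0.0904]
ee_rot: [[0.856, 0.517, 0.003], [0.517, -0.856, 0.001], [0.003, 0.001, -1.0]]
wrist_force: [4.2, 2.5, -0.4]
opening: 0.0146
```

```bash
python3 -c "
from meas import *
tq(3);meas('wrist11'); meas('wrist11',False,645,660)"
```

```text
t 17.55 turned deg 108.56 rad 1.895 teeth 3.619 Mz mean 0.048 sd 0.010 Mxy [ 0.53 -0.76] F [ 3.9  1.8 -1. ] pos [ 575.3 -176.3   90.4] j7 -56.1 open 14.8
B: down-scan rise@120 [33.18, 18.7] fall@142 [23.63] bar rise@215 [9.53] fall@215 [-3.68]
B: down-scan rise@120 [33.19, 18.86] fall@142 [23.63, 17.05, 14.66] bar rise@215 [9.49, -11.66, -14.27, -15.08, -18.4, -19.5] fall@215 [-3.69, -13.02, -14.9, -15.75, -18.71]
```

View pics/r_wrist11.png

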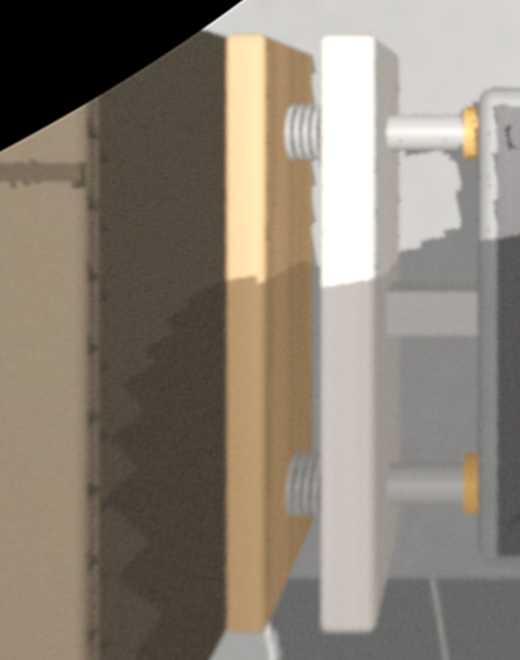

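{"op": "drive_tool", "data": {
  "commands": [0, 0, 0, 0, 0, 0.06, 10, 0, 0, 0, 0, 0, 0.14, 10, 0, 0, 0, 0, 0, 0.2, 10, 0, 0, 0, 0, 0, 0.24, 10, 0, 0, 0, 0, 0, 0.25, 10, 0, 0, 0, 0, 0, 0.25, 10]
}}

```text
t: 18.15
tool_pos: [0.5754, -0.1763, 0.0904]
ee_rot: [[0.957, 0.291, 0.003], [0.291, -0.957, 0.001], [0.003, -0.0, -1.0]]
wrist_force: [3.4, 1.7, -1.0]
opening: 0.0149
```

```bash
python3 -c "
from meas import *
tq(3);meas('wrist12'); meas('wrist12',False,645,660); meas('wrist12',False,620,635)"
```

```text
t 18.3 turned deg 122.83 rad 2.144 teeth 4.094 Mz mean 0.059 sd 0.017 Mxy [ 0.45 -0.8 ] F [ 5.3  2.  -1. ] pos [ 575.4 -176.3   90.4] j7 -69.4 open 14.7
B: down-scan rise@120 [35.17, 18.95, 16.84, 14.85, 12.75] fall@142 [25.66] bar rise@215 [11.26] fall@215 [-1.74]
B: down-scan rise@120 [35.16, 19.38] fall@142 [25.67] bar rise@215 [11.36] fall@215 [-1.73]
B: down-scan rise@120 [35.14, 12.14] fall@142 [25.7] bar rise@215 [11.17] fall@215 [-1.74]
```

At 4.09 teeth the pad still moves one-for-one with the jaw bar, so the book is not yet on the fence. I'll go on to about 4.85 teeth.

{"op": "drive_tool", "data": {
  "commands": [0, 0, 0, 0, 0, 0.06, 10, 0, 0, 0, 0, 0, 0.14, 10, 0, 0, 0, 0, 0, 0.22, 10, 0, 0, 0, 0, 0, 0.3, 10, 0, 0, 0, 0, 0, 0.36, 10, 0, 0, 0, 0, 0, 0.4, 10, 0, 0, 0, 0, 0, 0.4, 10]
}}

```text
t: 18.98
tool_pos: [0.5754, -0.1764, 0.0903]
ee_rot: [[0.994, -0.106, 0.003], [-0.106, -0.994, 0.001], [0.003, -0.001, -1.0]]
wrist_force: [4.7, 1.5, -2.6]
opening: 0.0151
```

```bash
python3 -c "
from meas import *
tq(4);meas('wrist13'); meas('wrist13',False,645,660); meas('wrist13',False,620,635)"
```

```text
t 19.18 turned deg 145.68 rad 2.543 teeth 4.856 Mz mean 0.075 sd 0.023 Mxy [ 0.38 -0.89] F [ 4.5  1.8 -1.9] pos [ 575.4 -176.4   90.4] j7 -90.8 open 14.9
B: down-scan rise@120 [35.38, 15.53] fall@142 [26.02] bar rise@215 [14.19] fall@215 [1.43]
B: down-scan rise@120 [35.41, 17.39] fall@142 [25.98, 16.31] bar rise@215 [14.29] fall@215 [1.44]
B: down-scan rise@120 [35.36, 15.2] fall@142 [26.03] bar rise@215 [14.12] fall@215 [1.44]
```

View pics/wrist13.png

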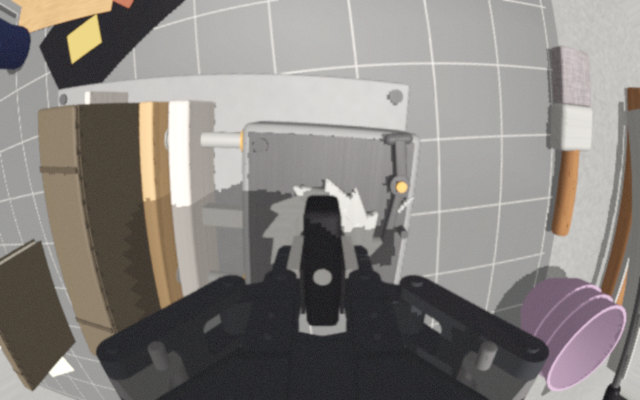

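Contact is confirmed: between 4.09 and 4.86 teeth the bar advanced 3.1 mm but the pad only about 0.25 mm. That puts contact at about 4.16 teeth, just after click 4, so the two further clicks are 5 and 6. I'll turn to about 6.13 teeth.

{"op": "drive_tool", "data": {
  "commands": [0, 0, 0, 0, 0, 0.08, 10, 0, 0, 0, 0, 0, 0.18, 10, 0, 0, 0, 0, 0, 0.28, 10, 0, 0, 0, 0, 0, 0.36, 10, 0, 0, 0, 0, 0, 0.4, 10, 0, 0, 0, 0, 0, 0.42, 10, 0, 0, 0, 0, 0, 0.42, 10]
}}

```text
t: 19.87
tool_pos: [0.5754, -0.1765, 0.0904]
ee_rot: [[0.866, -0.5, 0.003], [-0.5, -0.866, 0.001], [0.002, -0.002, -1.0]]
wrist_force: [4.8, 1.3, -0.8]
opening: 0.0149
```

```bash
python3 -c "
from meas import *
tq(4)"
```

```text
t 20.07 turned deg 169.69 rad 2.962 teeth 5.656 Mz mean 0.139 sd 0.007 Mxy [ 0.33 -0.9 ] F [ 4.6  0.9 -1.6] pos [ 575.4 -176.5   90.4] j7 -113.4 open 15.1
```

{"op": "drive_tool", "data": {
  "commands": [0, 0, 0, 0, 0, 0.05, 10, 0, 0, 0, 0, 0, 0.11, 10, 0, 0, 0, 0, 0, 0.17, 10, 0, 0, 0, 0, 0, 0.22, 10, 0, 0, 0, 0, 0, 0.25, 10, 0, 0, 0, 0, 0, 0.25, 10]
}}

```text
t: 20.57
tool_pos: [0.5754, -0.1765, 0.0904]
ee_rot: [[0.716, -0.698, 0.003], [-0.698, -0.716, 0.001], [0.002, -0.003, -1.0]]
wrist_force: [4.7, 0.7, -1.4]
opening: 0.0148
```

```bash
python3 -c "
from meas import *
tq(6);meas('wrist14')"
```

```text
t 20.87 turned deg 183.96 rad 3.211 teeth 6.132 Mz mean 0.183 sd 0.026 Mxy [ 0.28 -0.9 ] F [ 4.5  0.6 -1.3] pos [ 575.4 -176.5   90.4] j7 -126.8 open 14.8
B: down-scan rise@120 [35.38, 20.7] fall@142 [25.85] bar rise@215 [19.37] fall@215 [6.46]
```

{"op": "drive_tool", "data": {
  "commands": [0, 0, 0, 0, 0, -0.02, 10, 0, 0, 0, 0, 0, -0.04, 10, 0, 0, 0, 0, 0, -0.05, 10, 0, 0, 0, 0, 0, -0.05, 16, 0, 0, 0, 0, 0, -0.05, 22, 0, 0, 0, 0, 0, -0.05, 35, 0, 0, 0, 0, 0, -0.05, 45]
}}

```text
t: 21.55
tool_pos: [0.5747, -0.177, 0.0902]
ee_rot: [[0.75, -0.661, 0.002], [-0.661, -0.75, 0.001], [0.001, -0.002, -1.0]]
wrist_force: [0.1, -0.3, -0.1]
opening: 0.0446
```

{"op": "drive_tool", "data": {
  "commands": [0, 0, -8, 0, 0, 0, 50, 0, 0, -30, 0, 0, 0, 60, 0, 0, -60, 0, 0, 0, 70, 0, 0, -85, 0, 0, 0, 80, 0, 0, -95, 0, 0, 0, 85, 0, 0, -95, 0, 0, 0, 85]
}}

```text
t: 22.05
tool_pos: [0.5758, -0.1775, 0.1886]
ee_rot: [[0.75, -0.662, 0.006], [-0.662, -0.75, -0.001], [0.005, -0.004, -1.0]]
wrist_force: [0.0, 0.0, -0.5]
opening: 0.0852
```

Run:
```python
from meas import *
c=wshot('wrist15'); tq(1)
```

```text
t 22.2 turned deg 181.19 rad 3.162 teeth 6.040 Mz mean 0.030 sd 0.000 Mxy [-0.04  0.01] F [ 0.1 -0.1 -1.2] pos [ 573.8 -177.1  184. ] j7 -122.8 open 84.7
```

View pics/wrist15.png

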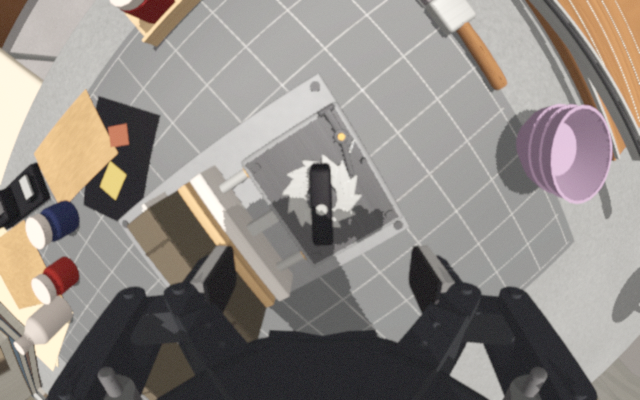

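The knob bar stayed near the rest-6 angle, running (319,165) to (322,244) with the tool at 181.2°. I'll move back to look at the whole press.

```bash
python3 -c "
from h import *
to(535,-95,255,-9.57)"
```

```text
pos [ 573.8 -177.1  184. ] yaw -41.42 shift [-83.4 -35.9 -70.9] |d| 115.2 rot [-1.100e-03  4.000e-04 -5.558e-01] deg 31.8 t 22.2 F [ 0.1 -0.1 -1.2] open 84.7
```

{"op": "drive_tool", "data": {
  "commands": [-2, -1, -25, 0, 0, -0.05, 85, -15, -6, -50, 0, 0, -0.15, 85, -38, -16, -65, 0, 0, -0.26, 85, -60, -26, -71, 0, 0, -0.37, 85, -76, -32, -71, 0, 0, -0.47, 85, -83, -36, -71, 0, 0, -0.556, 85, -83, -36, -71, 0, 0, -0.556, 85, -83, -36, -71, 0, 0, -0.556, 85]
}}

```text
t: 22.87
tool_pos: [0.5349, -0.0954, 0.254]
ee_rot: [[0.986, -0.169, -0.002], [-0.169, -0.986, 0.001], [-0.002, -0.001, -1.0]]
wrist_force: [0.6, -0.2, -0.3]
opening: 0.0851
```

Run:
```python
from meas import *
for i in range(4): robot.read_camera('wrist')
c=wshot('wrist16'); st()
c=dict(c); im,_,_=rectify(c,z=60); save('r16.png',im)
v=c['img'][20:260,200:500]; save('w16z.png',cv2.resize(v,None,fx=2.6,fy=2.45,interpolation=cv2.INTER_CUBIC))
t=robot.read_camera('top'); np.savez('pics/top16.npz',**t); save('top16.png',t['img'])
s=robot.read_camera('side'); save('side16.png',cv2.resize(s['img'][130:250,240:420],None,fx=4,fy=4,interpolation=cv2.INTER_CUBIC))
```

```text
t 23.17 yaw -9.67 pos [535.4 -95.9 254.7] F [-0.6 -0.1 -0.2] M [-0.004 -0.002  0.014] j7 -97.4 open 85.4
```

View pics/w16z.png

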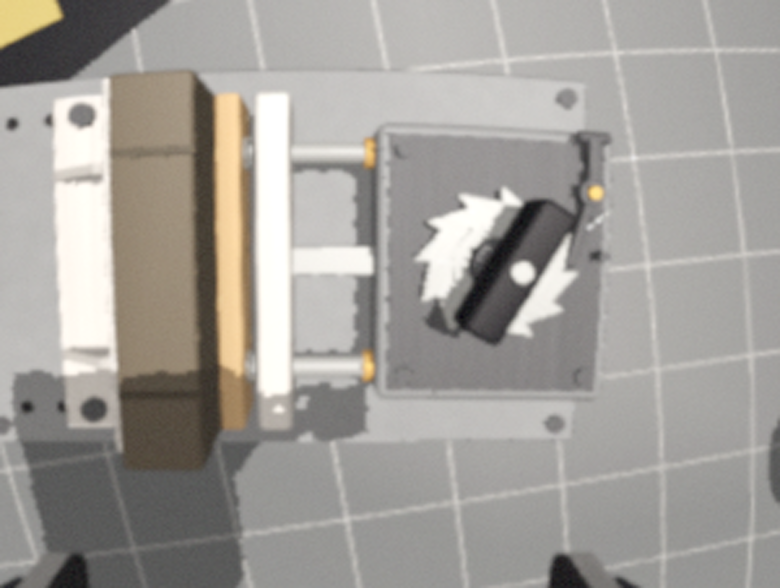

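View pics/r16.png

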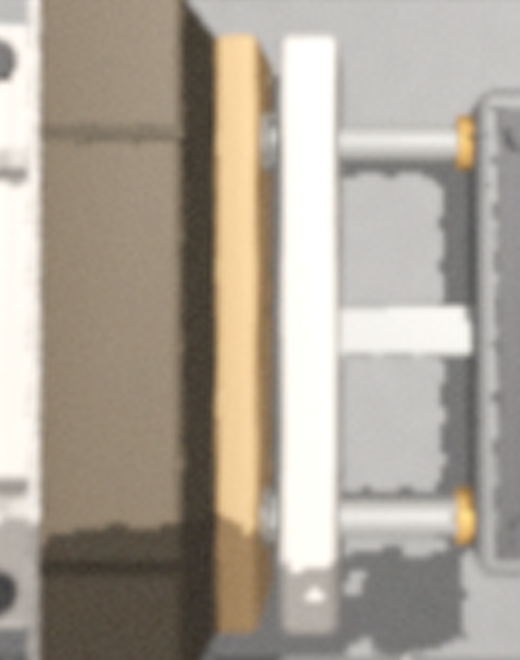

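View pics/side16.png

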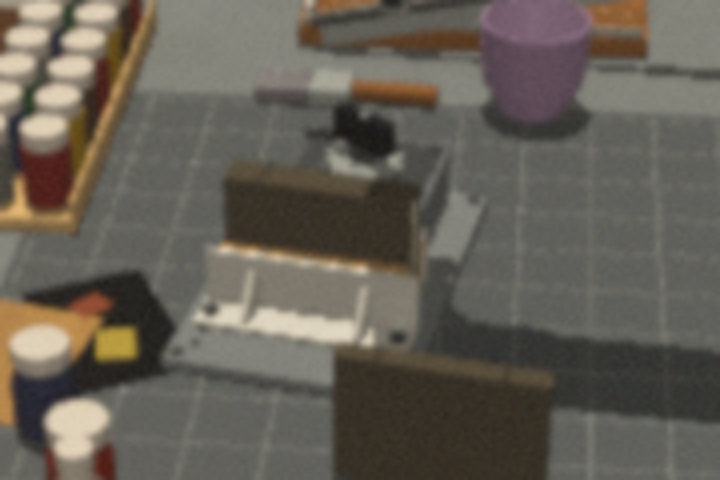

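Run:
```python
from meas import *
c=dict(np.load('pics/wrist16.npz'))
meas('wrist16',False,600,640); meas('wrist16',False,560,580)
# book top edges at z=117
im,n,x=rectify(c,z=117,n0=15,n1=90,x0=505,x1=690); save('r16b.png',im)
V=im.astype(float).mean(-1)
for xa,xb in((640,660),(600,620),(560,570)):
    r=(x>xa)&(x<xb); p=V[r].mean(0); e=[(round(float(np.interp(k,np.arange(len(n)),n)),2)) for k in np.concatenate([cross(p,90,True),cross(p,90,False),cross(p,200,False)])]; print(xa,e)
f=lambda a,b,z:wplane(c,200+a/2.6,20+b/2.45,z)[:2]
print('book ends x',f(152,72,.117)@X,f(165,467,.117)@X,'dot',f(523,273,.106))
a,b=f(573,215,.106),f(496,342,.106); d=a-b; print('bar yaw',np.degrees(np.arctan2(d[1],d[0])),np.hypot(*d))
c6=dict(np.load('pics/wrist6.npz'));
```

```text
B: down-scan rise@120 [65.97, 35.28, 20.93] fall@142 [26.26] bar rise@215 [18.8] fall@215 [6.26]
B: down-scan rise@120 [35.2, 20.93] fall@142 [26.29] bar rise@215 [18.78] fall@215 [6.16]
640 [29.24, 35.54, 75.72, 65.28, 21.03]
600 [29.27, 35.69, 65.25, 21.13]
560 [29.07, 35.79, 74.01, 65.38, 21.41]
book ends x 670.4270575297628 522.5889894256129 dot [ 574.50178103 -177.36800148]
bar yaw -38.13594811693204 56.953171091040346
```

View pics/r16b.png

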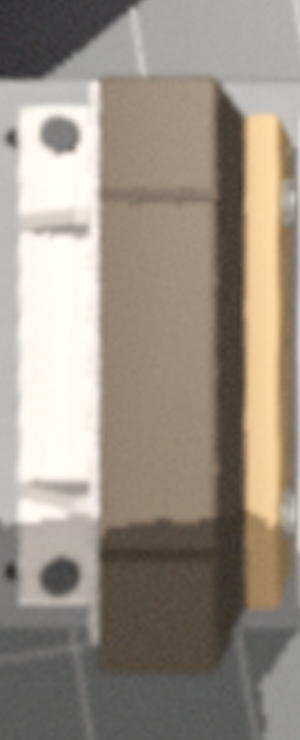

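View pics/top16.png

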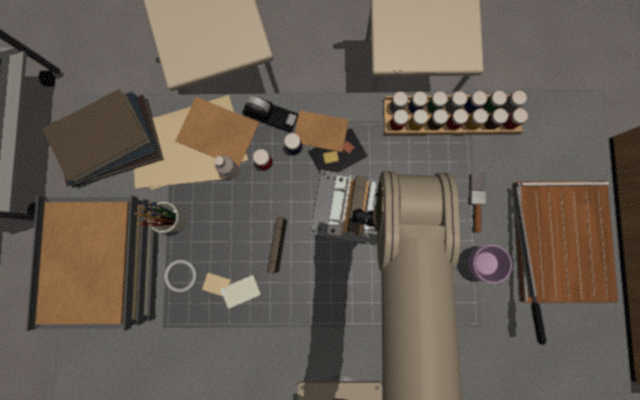

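Run:
```python
from meas import *
def bar(nm):
    c=dict(np.load('pics/%s.npz'%nm)); k=np.array([574.5,-176.9])
    s=6; g=np.arange(-45,45,1/s); xx,yy=np.meshgrid(k[0]+g,k[1]-g)
    u,v=project(c,np.stack([xx,yy,np.full_like(xx,106.)],-1)); im=cv2.remap(c['img'],u.astype(np.float32),v.astype(np.float32),cv2.INTER_CUBIC)
    save('k_%s.png'%nm,im); m=(cv2.GaussianBlur(im.max(-1),(5,5),0)<100).astype(np.uint8)
    return im
a=[bar(n) for n in('wrist6','wrist16','wrist7','wrist15')]
save('kall.png',cv2.resize(np.vstack([np.hstack(a[:2]),np.hstack(a[2:])]),(600,600),interpolation=cv2.INTER_AREA))
```

```text
(no output)
```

View pics/kall.png

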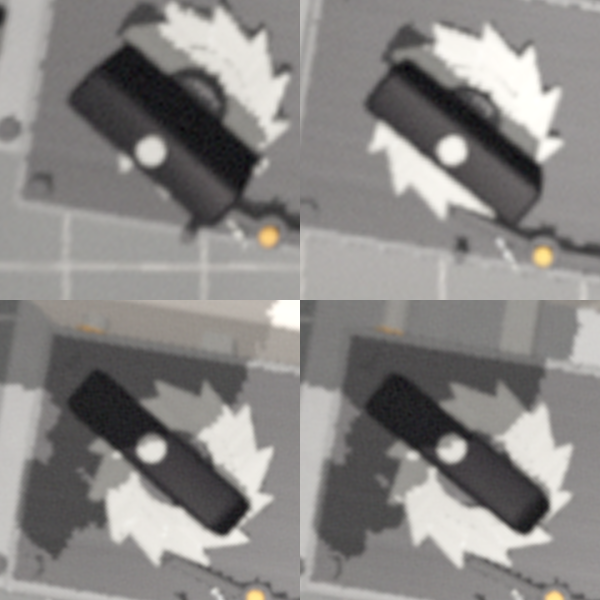

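The checks agree: the book is upright and square, the jaw is on tooth 6, and the pad is compressed about 8 mm of its 13 mm. I'll do a quick check on the other objects, then hand in.

Run:
```python
from h import *
a=np.load('pics/top0.npz')['img'];b=np.load('pics/top16.npz')['img']
d=cv2.GaussianBlur(np.abs(a.astype(np.float32)-b).max(-1),(3,3),0)
for n,(x0,x1,y0,y1) in dict(slim=(262,292,210,278),tape=(160,200,255,295),cup=(138,185,195,235),glue=(210,238,150,182),jar1=(250,275,145,172),jar2=(280,305,130,157),brush=(466,490,170,235),bowls=(464,515,242,285)).items(): print(n,round(float((d[y0:y1,x0:x1]>35).mean()),3))
robot.sign_off()
```

```text
slim 0.0
tape 0.0
cup 0.0
glue 0.0
jar1 0.0
jar2 0.0
brush 0.0
bowls 0.0
the job is handed in; nothing more can be done
```

The thick book is clamped in the press, spine up, and I handed the job in at about 23 s with the gripper clear of everything.

**What I did:** I stood the book on the bed in the opening, let go of it, then gripped the knob and turned it clockwise. The wrist camera showed the pad stop moving with the jaw at about 4.16 teeth from the start, just after the fourth click. That is where the book met the fence. I carried on for two more clicks, the fifth and sixth, eased the knob back onto its pawl and released it.

**Last checks:**
- **Book:** it is upright, square to the jaws within about 0.2°, and about 1 mm off the middle of the jaws.
- **Clamping:** the pad is pressed in about 8 mm of its 13 mm, as expected for two clicks past contact.
- **Other objects:** the top view showed no change in the slim book, jars, tape, glue, cup, brush or bowls.

**Checks that were less clear:**
- **Contact near a click:** contact came only about 0.1 of a tooth after the fourth click, so the click count rests on that measurement. The pad was still moving with the jaw at 4.09 teeth. Torque readings were too noisy to confirm the moment of contact, but they rose as expected afterwards.
- **Knob angle:** after release the knob sits roughly 2° behind an exact half turn, by picture. The spring load settling the wheel back onto the pawl may explain this. A missed click would have shown as 30°.
- **Light touch at the knob:** on the first approach the fingertips pressed on something by the knob with about 5 N. I raised the gripper 4 mm before gripping.

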